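Weed out the sticking solder suckers

ROBOT

A 7-joint arm with a two-finger parallel gripper is mounted at the origin on the work surface. World frame = base frame: x ahead of the robot, y to its left, z up, the work surface at z = 0. Lengths are in m, angles in rad, forces in N, time in s.
With the tool pointing down it reaches from about 0.425 to 0.875 m from the base axis. Payload 4.7 kg.
Tool frame: the origin (TCP) lies on the centre line of the jaws, within the pads' length; the fingertips stand 22 mm ahead of it and the grasp point (between the pads) lies 3 mm ahead of it (ctrl.tcp_to_tips is the z of the fingertips in the tool frame, in m); z points along the fingers, y is the direction in which the jaws open and shut (so a half turn about z gives the same grasp; the last joint's range is limited). The gripper opens to 87 mm and grips with 3 to 60 N. Pads are 19 mm wide; open, the fingers measure 117 mm over their backs; the gripper's body (75 mm by 190 mm) begins 51 mm behind the grasp point.
Start: joints at [-1.165, 0.321, -0.07, 1.45, 0.023, 1.371, -0.057], TCP at [0.248, 0.601, 0.245] pointing down, gripper open.
Joint ranges: [-2.86, 2.86], [-0.3, 2.09], [-1.38, 1.24], [0.06, 2.45], [-1.56, 4.7], [0.09, 2.05], [-2.69, 2.69]. Speed limits (rad/s): [2.57, 2.57, 3.14, 3.14, 3.14, 3.14, 3.14].

INTERFACE

Orientations are given as a rotation vector (axis times angle).
In Python, from bench import ctrl, cams gives the robot as it stands.
- The arm moves only by the tool move_arm, never from a script. Its argument "deltas" is a list of rows, each an object with "linear": the shift along the tool's x, y, z as a fraction of full scale, a list of three; "turn": the turn, a rotation vector about the tool's x, y, z as a fraction of full scale, a list of three; "claw": the closure, from 0 (fully open) to 1 (shut). In form: [{"linear": [tx, ty, tz], "turn": [wx, wy, wz], "claw": claw}, ...]. A call has 1 to 20 rows; each row shifts and turns the commanded pose from where the row before left it, along the tool's axes as they then stand; what a row does not reach is not made up. Full scale, the value 1, is 0.03 m for a shift and 4 degrees for a turn. A row lasts 1/12 s, in which the tool goes at most 41.7 mm and 7.16 degrees, less where a joint would pass 70% of its speed; a pose out of reach is approached as far as the arm can. A call with a number of a shift or a turn outside -1 to 1 is refused whole. A call with a gripper value outside its range is refused whole. The fingers move at their own pace and stop on an object; "grip_force" is the grip in N (left out, the last holds). Time passes only in rows, so rows that do not move let the fingers close. It gives the time, the measured TCP pose, the force and the opening at its end, in the units of the state.
- ctrl.get_state(): the state, without advancing time (a new reading comes with each control period).
- cams.get_image(name): name is "side" or "top"; returns a dict with "image" (384x512x3 uint8, red, green, blue), "K" (3x3 intrinsics, pixels), "world_from_camera" (4x4, takes a point from camera to world coordinates). Camera axes: x right, y down, z forward; pixel columns grow to the right and rows downward; lengths in m; the calibration is good to about 2 mm. A picture is of the moment at which its call begins. There is no depth.
- ctrl.close_job(): hands the job in, once; it reports no verdict.
The state is a dict: "time": time; "joint_positions": joint angles; "qd": joint speeds; "joint_torque": joint torques, N m; "position": TCP position; "tool_rot": TCP orientation; "ft_force": force on the tool from outside, world axes, zero at the start; "torque": the same for the moment, N m; "grip_width": opening from 0.0 (shut) to 1.0 (fully open).
Only numpy, scipy, OpenCV 4.12 (cv2) and the standard library are available. Lean on these libraries where they do the work, as an engineer would, in place of code of your own. Each camera call takes 0.05 s, during which the arm holds its last target. There are 200 camera calls.

TASK

Check the four solder suckers in the sloping rack: push each one's plunger in through its stroke, without forcing any that jam (never more than 40 N on a plunger). Leave those whose plunger goes fully home standing in their pockets with the plunger home; once all four have been tried, take those that stick partway out by the barrel and lay them inside the empty black tray. Do not disturb the other things on the bench.

Things in the scene. Friction and masses are not known exactly. Their poses are not given: they have to be found in the camera images.
- rack: fixed sloping rack, 310 mm along its y, 120 mm deep, five square pockets 24 mm wide at y = -124, -62, 0, 62, 124 mm. Their axes lean 35 degrees from vertical, tops towards the rack's -x (the robot). Pocket floors: centre at x = 0, z = 22 mm. Origin: on the table under the pocket floors, x away from the robot. Which pocket holds which sucker or the nut driver varies
- apron (a point): middle of the top edge of the rack's aluminium apron, which lies under the leaning barrels on the robot's side: it rises 90 mm above the pocket floor along the pockets' axis; the far wall and the blocks between pockets rise only 55 mm. The barrels stick out freely above that
- light (a point): middle of the underside of the fixed light bar over the rack: 24 mm deep (along the rack's x), 310 mm long, 15 mm thick, 250 mm above the table, its near edge at x = -75 mm in the rack's frame, just beyond the knobs; carried by 12 mm square posts at the rack's far corners (x = 36, y = +-149 mm) with arms to its ends. It leaves room for a tool leaning with the suckers but not for an upright one
- sucker_a: solder sucker: aluminium barrel 22 mm across, black end bands, from 20 to 150 mm along its z; white nozzle 12 mm across from 0 to 20 mm; above, a steel plunger rod with a flat black rubber thumb knob 19 mm across, 8 mm thick, its top 196 mm along z when fully out. About 105 g. Origin: centre of the nozzle's flat end, z towards the knob. Loose, leaning in a pocket of the rack. All four look alike
- sucker_b: solder sucker, the same as sucker_a
- sucker_c: solder sucker, the same as sucker_a
- sucker_d: solder sucker, the same as sucker_a
- plunger_a (a joint): how far the plunger of sucker_a is pushed in, in m: 0 fully out, 0.032 fully home (knob 6 mm above the barrel's end). About 4 N of drag, no spring: it stays where it is left; starts 0 to 6 mm in. A sound one goes home at that drag and stops dead there; one that sticks stops dead somewhere between 10 and 25 mm, however hard it is pushed
- knob_a (a point): centre of the flat top of the thumb knob of sucker_a; moves with the plunger. The knob is cushioned on its rod: above 5 N it gives, 1 mm for each further 5 N, 4 mm at most, and springs back
- plunger_b (a joint): how far the plunger of sucker_b is pushed in, in m: 0 fully out, 0.032 fully home (knob 6 mm above the barrel's end). Same behaviour as plunger_a. More than 40 N from the fingers on a plunger or its knob, pushing or pinching, counts as forcing it
- knob_b (a point): centre of the flat top of the thumb knob of sucker_b; moves with the plunger. The knob is cushioned on its rod: above 5 N it gives, 1 mm for each further 5 N, 4 mm at most, and springs back
- plunger_c (a joint): how far the plunger of sucker_c is pushed in, in m: 0 fully out, 0.032 fully home (knob 6 mm above the barrel's end). Same behaviour as plunger_a
- knob_c (a point): centre of the flat top of the thumb knob of sucker_c; moves with the plunger. The knob is cushioned on its rod: above 5 N it gives, 1 mm for each further 5 N, 4 mm at most, and springs back
- plunger_d (a joint): how far the plunger of sucker_d is pushed in, in m: 0 fully out, 0.032 fully home (knob 6 mm above the barrel's end). Same behaviour as plunger_a
- knob_d (a point): centre of the flat top of the thumb knob of sucker_d; moves with the plunger. The knob is cushioned on its rod: above 5 N it gives, 1 mm for each further 5 N, 4 mm at most, and springs back
- tray: empty low black tray, the reject tray, fixed, 260 (x) x 170 (y) mm, walls 35 mm high and 4 mm thick, floor 4 mm thick. Origin: centre of its underside. It is left or right of the rack
- driver: bystander: nut driver stood handle down in the fifth pocket of the rack, leaning like the suckers: black handle 22 mm across, 100 mm long, then a steel shaft 90 mm up, 190 mm in all along its z. Loose. Origin: centre of the handle's end
- organiser: bystander: clear parts box with a white lid, 200 (x) x 140 (y) x 48 mm high, fixed. Origin: centre of its underside. It lies on the side of the table where the tray is not
- multimeter: bystander: orange handheld meter lying flat, 90 (x) x 170 (y) x 46 mm, loose. Origin: centre of its underside
- spool: bystander: small grey reel on end, 60 mm across, 50 mm high, loose. Origin: centre of its underside
- tin: bystander: small steel tin, 66 mm across, 55 mm high, loose. Origin: centre of its underside
- cleaner: bystander: white bottle, 64 mm across, 160 mm high, loose, beyond the rack. Origin: centre of its underside
Things that resemble listed ones, but are neither listed nor needed, are in the scene too. What is shaped like the sucker_a but orange is not meant.

How it is judged:
By the outcome, as a careful person would: the job done as asked, in the order asked, and still so for the second after the job is handed in, with the robot touching nothing.
It also fails if it takes over 72 s, if anything falls off the work surface, if the arm or the gripper's body presses on something with over 40 N, if the wrist force passes 120 N, or if a joint passes its speed limit or range.

## Working session

There is one attempt and no reset: what is moved stays moved. The work goes in short steps, Python scripts to look and compute and a tool call to move; the robot and the scene stay as the last step left them, time stands still between calls to the robot, and variables do not carry over. Pictures are saved under pics/ and viewed, about 8 in all and at most 12, crops included, and the job is handed in when it is done.

Besides the shell and the picture viewer there is one more tool, called in YAML: its name, and indented under it one key for each argument. move_arm: Moves the arm, as the interface text tells. Shift numbers are shares of 0.03 m and turn numbers shares of 4 degrees, none past 1 either way. Its arguments: {"type":"object","properties":{"deltas":{"type":"array"},"grip_force":{"type":"number"}},"required":["deltas"]}

```bash
mkdir -p pics; ls; python3 - <<'E'
from bench import ctrl,cams
import cv2,numpy as np
for n in("side","top"):
    d=cams.get_image(n); cv2.imwrite(f"pics/{n}0.png",d["image"][...,::-1]); np.savez(f"{n}.npz",K=d["K"],T=d["world_from_camera"])
    print(n,d["K"].tolist(),np.round(d["world_from_camera"],4).tolist())
print(ctrl.get_state(), ctrl.tcp_to_tips)
E
```

```text
pics
side [[445.33349334359474, 0.0, 263.87943501530464], [0.0, 445.33349334359474, 190.51477536997947], [0.0, 0.0, 1.0]] [[-0.9954, -0.0747, 0.06, 0.3298], [-0.0949, 0.6816, -0.7256, 1.0448], [0.0132, -0.7279, -0.6855, 1.1645], [0.0, 0.0, 0.0, 1.0]]
top [[468.5208529043335, 0.0, 257.03340899437717], [0.0, 468.5208529043335, 193.45235977362768], [0.0, 0.0, 1.0]] [[-0.0238, -0.9892, 0.1446, 0.2088], [-0.9997, 0.0251, 0.0072, -0.0069], [-0.0108, -0.1444, -0.9895, 1.6231], [0.0, 0.0, 0.0, 1.0]]
{'time': 0.1, 'joint_positions': array([-1.16489796,  0.32172371, -0.07008944,  1.4515529 ,  0.02260505,
        1.37079119, -0.05690252]), 'qd': array([-0.00105347, -0.00226816, -0.00229432, -0.00362019, -0.0009393 ,
       -0.00161602, -0.00067285]), 'joint_torque': array([-3.90209216e-04, -4.92570841e+01, -4.05937890e-01, -3.13398206e+01,
       -6.38977136e-02,  3.94840585e-02,  6.54842597e-05]), 'position': array([0.24807112, 0.60030748, 0.24358728]), 'tool_rot': array([-6.11413516e-01, -3.08128308e+00,  2.62632346e-03]), 'ft_force': array([-0.24663671,  0.34663724, -0.05253618]), 'torque': array([ 0.00753739, -0.01737753,  0.04622778]), 'grip_width': 1.0034382723179331} 0.022
```

View pics/side0.png

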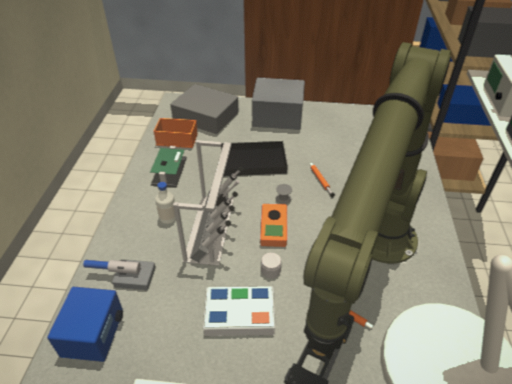

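View pics/top0.png

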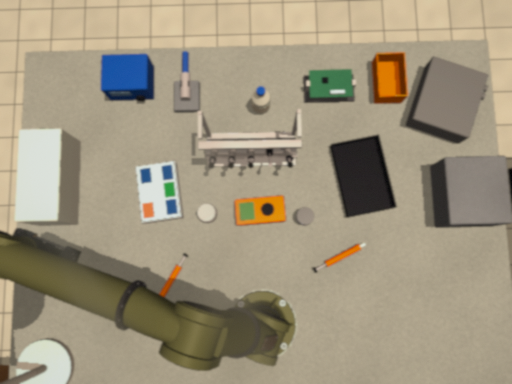

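The top view shows the rack at about (250,150) and the black tray at (363,176). The organiser is at (158,190), the meter at (260,209), and two orange look-alikes at (340,257) and (173,275). Next I'll enlarge the rack in both views.

```bash
python3 - <<'E'
import cv2,numpy as np
t=cv2.imread("pics/top0.png")[100:184,185:315]; s=cv2.imread("pics/side0.png")[130:274,170:250]
t=cv2.resize(t,None,fx=6,fy=6,interpolation=cv2.INTER_CUBIC); cv2.imwrite("pics/topc.png",t)
s=cv2.resize(s.transpose(1,0,2)[:, :],None,fx=5.5,fy=5.5,interpolation=cv2.INTER_CUBIC); cv2.imwrite("pics/sidec.png",s); print(t.shape,s.shape)
E
```

```text
(504, 780, 3) (440, 792, 3)
```

View pics/topc.png

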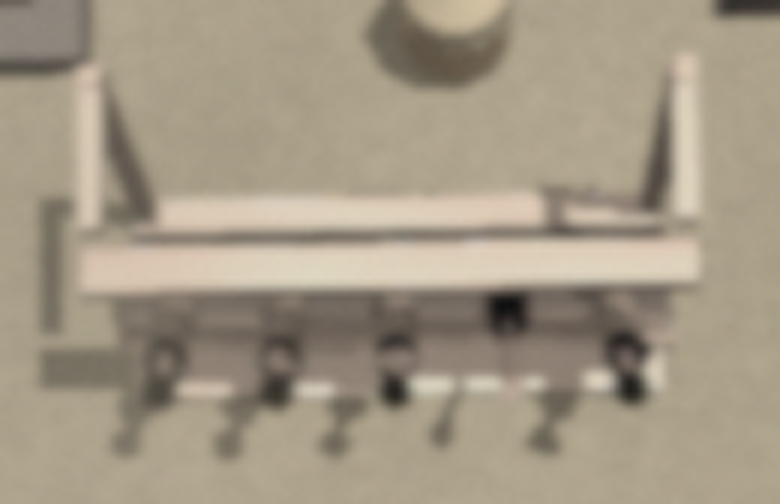

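View pics/sidec.png

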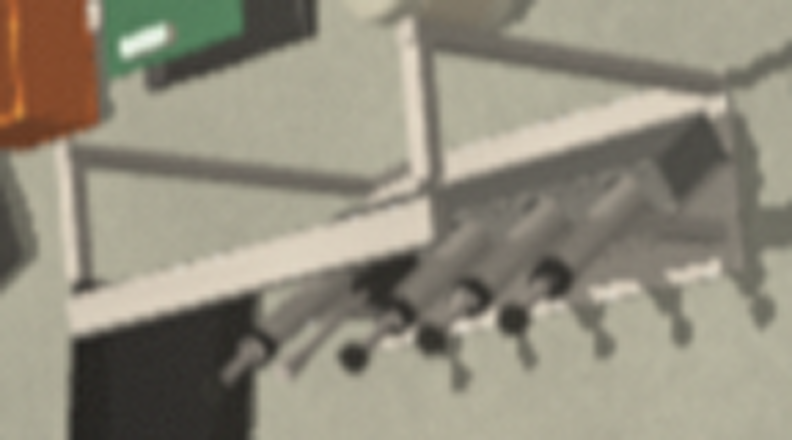

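The suckers stand at y = +124, +62, 0 and −124, with the nut driver at −62 (top crop 508,310). In the top crop the knobs are at (157,390), (275,392), (393,388) and (630,388). In the side crop they are at (513,320), (432,338) and (352,357), and the fourth is dark against the tray.

```bash
cat > h.py <<'E'
import numpy as np,sys
from scipy.spatial.transform import Rotation as Ro
from scipy.optimize import least_squares
C={n:np.load(f"{n}.npz") for n in("side","top")}
def proj(n,p):
    q=np.linalg.inv(C[n]["T"])@np.append(p,1); u=C[n]["K"]@q[:3]; return u[:2]/u[2]
def ray(n,uv,z):
    d=C[n]["T"][:3,:3]@np.linalg.inv(C[n]["K"])@[*uv,1]; o=C[n]["T"][:3,3]; return o+d*(z-o[2])/d[2]
def tri(a,b): return least_squares(lambda p:np.r_[proj("top",p)-a,proj("side",p)-b],[.6,0,.15])
E
cat > fit.py <<'E'
from h import *
tp=lambda u,v:np.array([185+(u+.5)/6-.5,100+(v+.5)/6-.5]); sp=lambda u,v:np.array([170+(v+.5)/5.5-.5,130+(u+.5)/5.5-.5])
ys=[.124,.062,0,-.124]
T=[tp(157,390),tp(275,392),tp(393,388),tp(630,388)]
S=[sp(513,320),sp(432,338),sp(352,357)]
for i in range(3):
    r=tri(T[i],S[i]); print("knob",i,r.x.round(4),r.fun.round(2))
# light bar corners, top picture (top face z=.265) and side
bt=[((-.075,.155,.265),tp(80,291)),((-.075,-.155,.265),tp(700,281)),((.042,.149,.265),tp(90,66)),((.042,-.149,.265),tp(685,55))]
bs=[((-.075,-.155,.25),sp(72,333)),((-.075,.155,.25),None)]
s,c=np.sin(np.radians(35)),np.cos(np.radians(35))
W=lambda q,p:np.array([q[0]+np.cos(q[2])*p[0]-np.sin(q[2])*p[1],q[1]+np.sin(q[2])*p[0]+np.cos(q[2])*p[1],p[2]])
def f(q):
    o=[]
    for i,y in enumerate(ys):
        L=.192-q[3+i]; p=W(q,(-s*L,y,.022+c*L)); o+=[proj("top",p)-T[i]]
        if i<3:o+=[proj("side",p)-S[i]]
    for P,uv in bt:o+=[.7*(proj("top",W(q,P))-uv)]
    P,uv=bs[0]; o+=[.7*(proj("side",W(q,P))-uv)]
    o+=[(q[3:]-.003)/.003]
    return np.concatenate(o)
r=least_squares(f,[.65,0,0,0,0,0,0],x_scale=[.1,.1,.1,.01,.01,.01,.01]); print(r.x.round(4)); print(r.fun.round(2))
np.save("rack.npy",r.x)
tc=[(331,145),(379,136),(395,206),(346,216)]
P=np.array([ray("top",u,.035) for u in tc]); print("tray",P.round(3).tolist(),P.mean(0).round(3))
for n,u,z in(("meter",(260,209),.046),("tin",(304,216),.055),("spool",(206,213),.05)): print(n,ray("top",u,z).round(3))
E
python3 fit.py
```

```text
knob 0 [0.5139 0.1478 0.1726] [ 0.    0.88 -0.82 -0.2 ]
knob 1 [0.5123 0.0856 0.1728] [ 0.    0.52 -0.5  -0.12]
knob 2 [0.5112 0.0234 0.1768] [ 0.    0.77 -0.76 -0.19]
[ 0.62    0.0222 -0.0103  0.0042  0.0037  0.0028  0.003 ]
[ 0.05  0.76 -0.74 -1.03  0.03  0.19 -0.64 -0.98  0.03  0.66 -0.86 -0.26
 -0.07  0.03 -0.54  0.37  0.11  0.39 -0.17  0.07 -0.27  0.21  0.02  1.68
  0.41  0.24 -0.05  0.01]
tray [[0.604, -0.256, 0.035], [0.632, -0.424, 0.035], [0.386, -0.463, 0.035], [0.356, -0.295, 0.035]] [ 0.495 -0.36   0.035]
meter [ 0.386 -0.004  0.046]
tin [ 0.358 -0.151  0.055]
spool [0.376 0.178 0.05 ]
```

```bash
cat > plan.py <<'E'
# usage: plan.py y_mm L_mm [tilt_deg [azim_deg]] : tips target at rack pocket y, distance L along axis
from h import *
from bench import ctrl
def rack():
    return np.load("rack.npy")
def Rt(tilt,az):
    t=np.radians(tilt); z=[np.sin(t),0,-np.cos(t)]; y=[0,1,0]
    return Ro.from_euler("z",az)*Ro.from_matrix(np.c_[np.cross(y,z),y,z])
def pocket(y,L,off=0):
    q=rack(); t=np.radians(35); s,c=np.sin(t),np.cos(t)
    p=np.array([-s*L-off*c,y,.022+c*L-off*s]); return Ro.from_euler("z",q[2]).apply(p)+[q[0],q[1],0]
def show(P,R):
    st=ctrl.get_state(); r0=Ro.from_rotvec(st["tool_rot"]); 
    rel=(r0.inv()*R).as_rotvec(degrees=True)/4
    print("t",st["time"],"pos",st["position"].round(4),"F",st["ft_force"].round(1),"grip",round(st["grip_width"],3))
    tips=st["position"]+r0.apply([0,0,.022]); print("tips",tips.round(4),"target tips",P.round(4))
    print("turn units total",rel.round(2)); tcp=P-R.apply([0,0,.022])
    print("linear units total (after turn)",(R.inv().apply(tcp-st["position"])/.03).round(3))
    print("linear units (current axes)",(r0.inv().apply(tcp-st["position"])/.03).round(3))
    print("force in tool axes",r0.inv().apply(st["ft_force"]).round(2))
if __name__=="__main__":
    a=[float(v) for v in sys.argv[1:]]
    show(pocket(a[0]/1e3,a[1]/1e3,.001),Rt(35,rack()[2]))
E
python3 plan.py 124 225
```

```text
t 0.1 pos [0.2481 0.6003 0.2436] F [-0.2  0.3 -0.1] grip 1.003
tips [0.2481 0.6003 0.2216] target tips [0.4914 0.1475 0.2057]
turn units total [-1.69 -8.65 -5.29]
linear units total (after turn) [ -6.047 -15.009   5.041]
linear units (current axes) [-12.869 -11.008   0.681]
force in tool axes [0.36 0.23 0.05]
```

move_arm:
  deltas:
    - {"linear": [0, 0, 0], "turn": [-0.154, -0.786, -0.481], "claw": 1}
    - {"linear": [0, 0, 0], "turn": [-0.154, -0.786, -0.481], "claw": 1}
    - {"linear": [0, 0, 0], "turn": [-0.154, -0.786, -0.481], "claw": 1}
    - {"linear": [0, 0, 0], "turn": [-0.154, -0.786, -0.481], "claw": 1}
    - {"linear": [0, 0, 0], "turn": [-0.154, -0.786, -0.481], "claw": 1}
    - {"linear": [0, 0, 0], "turn": [-0.154, -0.786, -0.481], "claw": 1}
    - {"linear": [0, 0, 0], "turn": [-0.154, -0.786, -0.481], "claw": 1}
    - {"linear": [0, 0, 0], "turn": [-0.154, -0.786, -0.481], "claw": 1}
    - {"linear": [0, 0, 0], "turn": [-0.154, -0.786, -0.481], "claw": 1}
    - {"linear": [0, 0, 0], "turn": [-0.154, -0.786, -0.481], "claw": 1}
    - {"linear": [0, 0, 0], "turn": [-0.154, -0.786, -0.481], "claw": 1}

```text
time: 1.02
position: [0.2479, 0.6008, 0.2442]
tool_rot: [0.01, 2.528, -0.002]
ft_force: [0.7, -0.4, 0.4]
grip_width: 0.246
```

move_arm:
  deltas:
    - {"linear": [-0.3, -0.8, 0.2], "turn": [0, 0, 0], "claw": 1}
    - {"linear": [-0.3, -0.8, 0.2], "turn": [0, 0, 0], "claw": 1}
    - {"linear": [-0.3, -0.8, 0.2], "turn": [0, 0, 0], "claw": 1}
    - {"linear": [-0.3, -0.8, 0.2], "turn": [0, 0, 0], "claw": 1}
    - {"linear": [-0.3, -0.8, 0.2], "turn": [0, 0, 0], "claw": 1}
    - {"linear": [-0.3, -0.8, 0.2], "turn": [0, 0, 0], "claw": 1}
    - {"linear": [-0.3, -0.8, 0.2], "turn": [0, 0, 0], "claw": 1}
    - {"linear": [-0.3, -0.8, 0.2], "turn": [0, 0, 0], "claw": 1}
    - {"linear": [-0.3, -0.8, 0.2], "turn": [0, 0, 0], "claw": 1}
    - {"linear": [-0.3, -0.8, 0.2], "turn": [0, 0, 0], "claw": 1}
    - {"linear": [-0.3, -0.8, 0.2], "turn": [0, 0, 0], "claw": 1}
    - {"linear": [-0.3, -0.8, 0.2], "turn": [0, 0, 0], "claw": 1}
    - {"linear": [-0.3, -0.8, 0.2], "turn": [0, 0, 0], "claw": 1}
    - {"linear": [-0.3, -0.8, 0.2], "turn": [0, 0, 0], "claw": 1}
    - {"linear": [-0.3, -0.8, 0.2], "turn": [0, 0, 0], "claw": 1}
    - {"linear": [0, 0, 0], "turn": [0, 0, 0], "claw": 1}

```text
time: 2.35
position: [0.4086, 0.265, 0.2423]
tool_rot: [0.03, 2.537, -0.021]
ft_force: [0.3, 0.1, 0.0]
grip_width: 0.01
```

```bash
python3 plan.py 124 225
```

```text
t 2.35 pos [0.4086 0.265  0.2423] F [0.3 0.1 0. ] grip 0.01
tips [0.4211 0.2646 0.2242] target tips [0.4914 0.1475 0.2057]
turn units total [-0.23 -0.09 -0.12]
linear units total (after turn) [-1.594 -3.889  1.871]
linear units (current axes) [-1.638 -3.845  1.923]
force in tool axes [-0.25  0.07  0.17]
```

move_arm:
  deltas:
    - {"linear": [-0.3, -0.78, 0.3], "turn": [-0.05, -0.02, -0.03], "claw": 1}
    - {"linear": [-0.3, -0.78, 0.3], "turn": [-0.05, -0.02, -0.03], "claw": 1}
    - {"linear": [-0.3, -0.78, 0.4], "turn": [-0.05, -0.02, -0.03], "claw": 1}
    - {"linear": [-0.35, -0.78, 0.4], "turn": [-0.05, -0.02, -0.03], "claw": 1}
    - {"linear": [-0.35, -0.77, 0.45], "turn": [-0.03, -0.02, 0], "claw": 1}
    - {"linear": [0, 0, 0], "turn": [0, 0, 0], "claw": 1}
    - {"linear": [0, 0, 0], "turn": [0, 0, 0], "claw": 1}

```text
time: 2.93
position: [0.4894, 0.1656, 0.2178]
tool_rot: [0.011, 2.538, -0.015]
ft_force: [-0.1, 0.1, 0.1]
grip_width: 0.005
```

```bash
python3 plan.py 124 200; python3 - <<'E'
from bench import cams
import cv2,numpy as np
o=[]
d=cams.get_image("top")["image"][90:190,180:320,::-1]; e=cams.get_image("side")["image"][150:250,170:310,::-1]
o=[cv2.resize(i,None,fx=4,fy=4,interpolation=cv2.INTER_CUBIC) for i in(d,e)]
cv2.imwrite("pics/h1.png",cv2.resize(np.hstack(o),(800,286)))
E
```

```text
t 2.9333 pos [0.4894 0.1656 0.2178] F [-0.1  0.1  0.1] grip 0.005
tips [0.5018 0.1653 0.1997] target tips [0.5057 0.1474 0.1853]
turn units total [-0.1  -0.1   0.05]
linear units total (after turn) [ 0.17  -0.603  0.472]
linear units (current axes) [ 0.169 -0.599  0.478]
force in tool axes [ 0.03  0.14 -0.12]
```

View pics/h1.png

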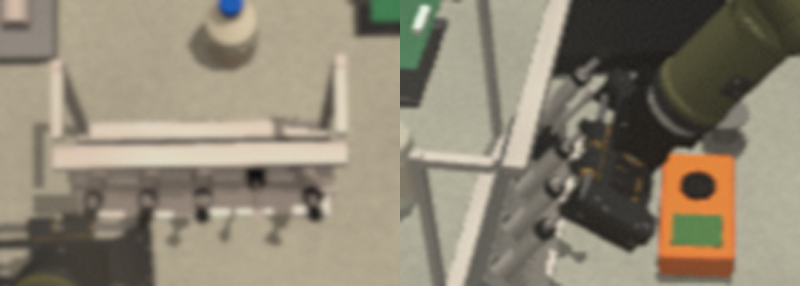

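The gripper stands over the y=+124 sucker, clear of the light bar and the meter. It is still about 18 mm off in y, so I'll centre it next.

move_arm:
  deltas:
    - {"linear": [0.08, -0.32, 0], "turn": [-0.05, -0.05, 0.02], "claw": 1}
    - {"linear": [0.08, -0.32, 0.1], "turn": [-0.05, -0.05, 0.02], "claw": 1}
    - {"linear": [0, 0, 0.1], "turn": [0, 0, 0], "claw": 1}
    - {"linear": [0, 0, 0], "turn": [0, 0, 0], "claw": 1}

```text
time: 3.37
position: [0.4945, 0.1522, 0.2078]
tool_rot: [0.007, 2.533, -0.008]
ft_force: [-0.0, -1.2, 0.7]
grip_width: 0.008
```

```bash
python3 plan.py 124 187
```

```text
t 3.3667 pos [0.4945 0.1522 0.2078] F [-0.  -1.2  0.7] grip 0.008
tips [0.5071 0.152  0.1897] target tips [0.5132 0.1473 0.1746]
turn units total [-0.02 -0.03  0.07]
linear units total (after turn) [ 0.122 -0.156  0.53 ]
linear units (current axes) [ 0.121 -0.155  0.531]
force in tool axes [-0.36 -1.2  -0.57]
```

move_arm:
  deltas:
    - {"linear": [0.12, -0.17, 0], "turn": [0, 0, 0], "claw": 1}
    - {"linear": [0, 0, 0], "turn": [0, 0, 0], "claw": 1}
    - {"linear": [0, 0, 0.18], "turn": [0, 0, 0.03], "claw": 1}
    - {"linear": [0, 0, 0.18], "turn": [0, 0, 0.03], "claw": 1}
    - {"linear": [0, 0, 0.18], "turn": [0, 0, 0], "claw": 1}
    - {"linear": [0, 0, 0], "turn": [0, 0, 0], "claw": 1}

```text
time: 3.87
position: [0.5026, 0.147, 0.1918]
tool_rot: [0.013, 2.533, -0.006]
ft_force: [0.4, -0.3, -0.9]
grip_width: 0.004
```

```bash
python3 plan.py 124 182
```

```text
t 3.8667 pos [0.5026 0.147  0.1918] F [ 0.4 -0.3 -0.9] grip 0.004
tips [0.5151 0.1469 0.1737] target tips [0.5161 0.1473 0.1705]
turn units total [-0.02 -0.04  0.  ]
linear units total (after turn) [0.038 0.012 0.105]
linear units (current axes) [0.038 0.012 0.105]
force in tool axes [ 0.24 -0.31  0.98]
```

move_arm:
  deltas:
    - {"linear": [0.02, 0, 0.055], "turn": [0, 0, 0], "claw": 1}
    - {"linear": [0.02, 0, 0.055], "turn": [0, 0, 0], "claw": 1}
    - {"linear": [0, 0, 0], "turn": [0, 0, 0], "claw": 1}

```text
time: 4.12
position: [0.5035, 0.1469, 0.1893]
tool_rot: [0.014, 2.532, -0.006]
ft_force: [0.3, -0.5, 2.1]
grip_width: 0.003
```

```bash
python3 plan.py 124 178
```

```text
t 4.1167 pos [0.5035 0.1469 0.1893] F [ 0.3 -0.5  2.1] grip 0.003
tips [0.5161 0.1468 0.1713] target tips [0.5184 0.1472 0.1672]
turn units total [-0.02 -0.02 -0.  ]
linear units total (after turn) [0.016 0.015 0.154]
linear units (current axes) [0.016 0.015 0.154]
force in tool axes [-1.47 -0.54 -1.56]
```

move_arm:
  deltas:
    - {"linear": [0.01, 0, 0.06], "turn": [0, 0, 0], "claw": 1}
    - {"linear": [0, 0, 0.06], "turn": [0, 0, 0], "claw": 1}
    - {"linear": [0, 0, 0], "turn": [0, 0, 0], "claw": 1}

```text
time: 4.37
position: [0.5054, 0.147, 0.1864]
tool_rot: [0.014, 2.532, -0.006]
ft_force: [-0.1, -0.0, 3.8]
grip_width: 0.005
```

move_arm:
  deltas:
    - {"linear": [0, 0, 0.06], "turn": [0, 0, 0], "claw": 1}
    - {"linear": [0, 0, 0.06], "turn": [0, 0, 0], "claw": 1}
    - {"linear": [0, 0, 0], "turn": [0, 0, 0], "claw": 1}

```text
time: 4.62
position: [0.5075, 0.1477, 0.1845]
tool_rot: [0.013, 2.531, -0.005]
ft_force: [-9.6, 0.1, 14.0]
grip_width: 0.006
```

The +124 sucker sticks: 17 N with its knob about 17 mm in. I'm retracting and moving to the next one.

move_arm:
  deltas:
    - {"linear": [0, 0, -0.5], "turn": [0, 0, 0], "claw": 1}
    - {"linear": [0, 0, -0.6], "turn": [0, 0, 0], "claw": 1}
    - {"linear": [0, -0.2, 0], "turn": [0, 0, 0], "claw": 1}
    - {"linear": [0, -0.5, 0], "turn": [0, 0, 0], "claw": 1}
    - {"linear": [0, -0.6, 0], "turn": [0, 0, 0], "claw": 1}
    - {"linear": [0, -0.5, 0], "turn": [0, 0, 0], "claw": 1}
    - {"linear": [0, -0.3, 0], "turn": [0, 0, 0], "claw": 1}
    - {"linear": [0, 0, 0], "turn": [0, 0, 0], "claw": 1}
    - {"linear": [0, 0, 0], "turn": [0, 0, 0], "claw": 1}

```text
time: 5.37
position: [0.5083, 0.0923, 0.1991]
tool_rot: [0.02, 2.546, -0.019]
ft_force: [-0.1, 0.9, -0.1]
grip_width: 0.006
```

```bash
python3 plan.py 62 187
```

```text
t 5.3667 pos [0.5083 0.0923 0.1991] F [-0.1  0.9 -0.1] grip 0.006
tips [0.5207 0.0919 0.1809] target tips [0.5126 0.0853 0.1746]
turn units total [-0.17 -0.22 -0.02]
linear units total (after turn) [ 0.351 -0.233  0.018]
linear units (current axes) [ 0.35  -0.233  0.026]
force in tool axes [0.2  0.92 0.02]
```

move_arm:
  deltas:
    - {"linear": [0.1, 0, -0.4], "turn": [-0.04, -0.05, 0], "claw": 1}
    - {"linear": [0.1, 0, -0.3], "turn": [-0.04, -0.05, 0], "claw": 1}
    - {"linear": [0.1, -0.1, 0], "turn": [-0.04, -0.05, 0], "claw": 1}
    - {"linear": [0.05, -0.13, 0], "turn": [-0.04, -0.05, 0], "claw": 1}
    - {"linear": [0, 0, 0], "turn": [0, 0, 0], "claw": 1}
    - {"linear": [0, 0, 0], "turn": [0, 0, 0], "claw": 1}

```text
time: 5.87
position: [0.5098, 0.0934, 0.2012]
tool_rot: [0.017, 2.543, -0.014]
ft_force: [-0.8, -0.1, -0.0]
grip_width: 0.005
```

```bash
python3 plan.py 62 187;python3 - <<'E'
from bench import cams
import cv2,numpy as np
d=cams.get_image("top")["image"][120:190,190:310,::-1]; e=cams.get_image("side")["image"][155:255,190:260,::-1].transpose(1,0,2)
cv2.imwrite("pics/h2.png",np.hstack([cv2.resize(i,(400,236),interpolation=cv2.INTER_CUBIC) for i in (d,e)]))
E
```

```text
t 5.8667 pos [0.5098 0.0934 0.2012] F [-0.8 -0.1 -0. ] grip 0.005
tips [0.5222 0.0931 0.183 ] target tips [0.5126 0.0853 0.1746]
turn units total [-0.11 -0.18 -0.01]
linear units total (after turn) [ 0.43  -0.27   0.048]
linear units (current axes) [ 0.429 -0.269  0.055]
force in tool axes [ 0.66 -0.14 -0.41]
```

View pics/h2.png

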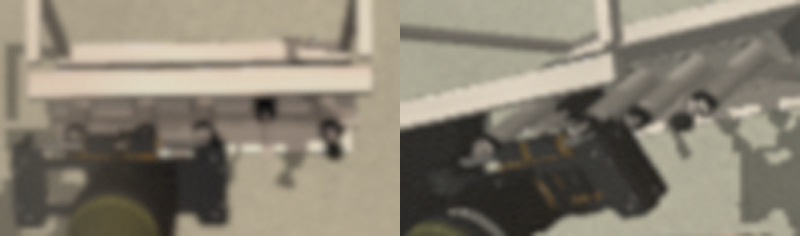

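```bash
python3 - <<'E'
from bench import ctrl
s=ctrl.get_state();print(s["joint_positions"].round(3),s["qd"].round(3),s["torque"].round(2),s["joint_torque"].round(1))
E
```

```text
[-0.191 -0.301 -0.163  2.288  0.291  0.609  1.003] [-0.002  0.    -0.002 -0.004 -0.001 -0.     0.   ] [ 0.05  0.69 -0.02] [  0.  -15.    0.7 -31.6   0.9  -2.3   0. ]
```

```bash
python3 - <<'E'
import re
s=open("plan.py").read()
s=s.replace('    tips=st["position"]','    open("log.txt","a").write(repr([*map(float,[*st["joint_positions"],*st["position"],*st["tool_rot"]])])+"\\n"); print("q",st["joint_positions"].round(2)); ax=pocket(0,0)-pocket(0,1); w=Ro.from_euler("z",-rack()[2]).apply(st["position"]+r0.apply([0,0,.022])-[*rack()[:2],0]); print("tips: L mm",round(1e3*float((w-[0,0,.022])@[-.5736,0,.8192]),1),"perp(+x/up)",round(1e3*float((w-[0,0,.022])@[.8192,0,.5736]),1),"y",round(1e3*float(w[1]),1),"axial F",round(float(st["ft_force"]@ax),2))\n    tips=st["position"]')
s=s.replace('Rt(35,rack()[2])','Rt(a[2] if len(a)>2 else 35,rack()[2])')
open("plan.py","w").write(s)
open("log.txt","w").write("[-1.16489796,0.32172371,-0.07008944,1.4515529,0.02260505,1.37079119,-0.05690252,0.24807112,0.60030748,0.24358728,-6.11413516e-01,-3.08128308e+00,2.62632346e-03]\n")
E
python3 plan.py 62 205 25
```

```text
t 5.9667 pos [0.5099 0.0937 0.2015] F [ 0.3 -0.1  0.2] grip 0.003
q [-0.19 -0.3  -0.16  2.29  0.29  0.61  1.  ]
tips: L mm 188.6 perp(+x/up) 12.0 y 70.2 axial F -0.01
tips [0.5223 0.0934 0.1834] target tips [0.5022 0.0854 0.1894]
turn units total [-0.11  2.33 -0.01]
linear units total (after turn) [ 0.402 -0.278 -0.473]
linear units (current axes) [ 0.32  -0.282 -0.529]
force in tool axes [-0.35 -0.07 -0.01]
```

move_arm:
  deltas:
    - {"linear": [0, 0, 0], "turn": [-0.02, 0.8, 0], "claw": 1}
    - {"linear": [0, 0, -0.1], "turn": [0, 0.8, 0], "claw": 1}
    - {"linear": [0, 0, -0.1], "turn": [0, 0.7, 0], "claw": 1}
    - {"linear": [0.1, 0, -0.1], "turn": [0, 0, 0], "claw": 1}
    - {"linear": [0, 0, 0], "turn": [0, 0, 0], "claw": 1}

```text
time: 6.38
position: [0.5032, 0.0941, 0.2087]
tool_rot: [0.018, 2.702, -0.01]
ft_force: [0.4, 0.5, -0.7]
grip_width: 0.008
```

```bash
python3 plan.py 62 205 25
```

```text
t 6.3833 pos [0.5032 0.0941 0.2087] F [ 0.4  0.5 -0.7] grip 0.008
q [-0.23 -0.24 -0.1   2.17  0.17  0.8   1.14]
tips: L mm 198.7 perp(+x/up) 7.1 y 70.6 axial F 0.8
tips [0.5126 0.0939 0.1888] target tips [0.5022 0.0854 0.1894]
turn units total [-0.08  0.05 -0.02]
linear units total (after turn) [ 0.299 -0.29  -0.161]
linear units (current axes) [ 0.298 -0.292 -0.16 ]
force in tool axes [-0.1   0.48  0.8 ]
```

move_arm:
  deltas:
    - {"linear": [0.15, -0.15, -0.1], "turn": [0, 0, 0], "claw": 1}
    - {"linear": [0.15, -0.15, -0.05], "turn": [0, 0, 0], "claw": 1}
    - {"linear": [0, 0, 0], "turn": [0, 0, 0], "claw": 1}
    - {"linear": [0, 0, 0], "turn": [0, 0, 0], "claw": 1}

```text
time: 6.72
position: [0.4922, 0.0845, 0.2084]
tool_rot: [0.018, 2.703, -0.011]
ft_force: [0.5, 0.1, -0.3]
grip_width: 0.008
```

```bash
python3 plan.py 62 188 25
```

```text
t 6.7167 pos [0.4922 0.0845 0.2084] F [ 0.5  0.1 -0.3] grip 0.008
q [-0.22 -0.27 -0.09  2.2   0.16  0.81  1.16]
tips: L mm 204.7 perp(+x/up) -2.1 y 60.9 axial F 0.5
tips [0.5015 0.0843 0.1885] target tips [0.512  0.0853 0.1754]
turn units total [-0.09  0.04 -0.02]
linear units total (after turn) [-0.134  0.034  0.541]
linear units (current axes) [-0.132  0.037  0.541]
force in tool axes [-0.32  0.13  0.45]
```

move_arm:
  deltas:
    - {"linear": [-0.04, 0.01, 0.18], "turn": [0, 0, 0], "claw": 1}
    - {"linear": [-0.04, 0.01, 0.18], "turn": [0, 0, 0], "claw": 1}
    - {"linear": [-0.05, 0.01, 0.2], "turn": [0, 0, 0], "claw": 1}
    - {"linear": [0, 0, 0], "turn": [0, 0, 0], "claw": 1}
    - {"linear": [0, 0, 0], "turn": [0, 0, 0], "claw": 1}

```text
time: 7.13
position: [0.5038, 0.0859, 0.1945]
tool_rot: [0.017, 2.704, -0.011]
ft_force: [-0.1, 0.3, 0.3]
grip_width: 0.005
```

```bash
python3 plan.py 62 183 25
```

```text
t 7.1333 pos [0.5038 0.0859 0.1945] F [-0.1  0.3  0.3] grip 0.005
q [-0.22 -0.23 -0.09  2.19  0.17  0.77  1.15]
tips: L mm 186.7 perp(+x/up) -0.6 y 62.3 axial F -0.33
tips [0.5131 0.0856 0.1746] target tips [0.5149 0.0853 0.1713]
turn units total [-0.08  0.02 -0.01]
linear units total (after turn) [-0.009 -0.016  0.123]
linear units (current axes) [-0.009 -0.015  0.123]
force in tool axes [-0.    0.34 -0.33]
```

move_arm:
  deltas:
    - {"linear": [-0.01, 0, 0.06], "turn": [0, 0, 0], "claw": 1}
    - {"linear": [-0.01, 0, 0.06], "turn": [0, 0, 0], "claw": 1}
    - {"linear": [0, 0, 0], "turn": [0, 0, 0], "claw": 1}

```text
time: 7.38
position: [0.5057, 0.0858, 0.1919]
tool_rot: [0.017, 2.703, -0.01]
ft_force: [-1.4, -0.3, 2.0]
grip_width: 0.005
```

move_arm:
  deltas:
    - {"linear": [-0.01, 0, 0.06], "turn": [0, 0, 0], "claw": 1}
    - {"linear": [-0.01, 0, 0.06], "turn": [0, 0, 0], "claw": 1}
    - {"linear": [0, 0, 0], "turn": [0, 0, 0], "claw": 1}

```text
time: 7.63
position: [0.5079, 0.0858, 0.189]
tool_rot: [0.017, 2.703, -0.01]
ft_force: [-2.2, 0.8, 3.0]
grip_width: 0.01
```

move_arm:
  deltas:
    - {"linear": [-0.01, 0, 0.06], "turn": [0, 0, 0], "claw": 1}
    - {"linear": [-0.01, 0, 0.06], "turn": [0, 0, 0], "claw": 1}
    - {"linear": [0, 0, 0], "turn": [0, 0, 0], "claw": 1}

```text
time: 7.88
position: [0.51, 0.0858, 0.186]
tool_rot: [0.017, 2.703, -0.01]
ft_force: [-1.5, 1.1, 1.9]
grip_width: 0.005
```

move_arm:
  deltas:
    - {"linear": [-0.01, 0, 0.06], "turn": [0, 0, 0], "claw": 1}
    - {"linear": [-0.01, 0, 0.06], "turn": [0, 0, 0], "claw": 1}
    - {"linear": [0, 0, 0], "turn": [0, 0, 0], "claw": 1}

```text
time: 8.13
position: [0.5121, 0.0858, 0.183]
tool_rot: [0.017, 2.703, -0.01]
ft_force: [-1.1, 0.6, 3.1]
grip_width: 0.004
```

move_arm:
  deltas:
    - {"linear": [-0.01, 0, 0.06], "turn": [0, 0, 0], "claw": 1}
    - {"linear": [-0.01, 0, 0.06], "turn": [0, 0, 0], "claw": 1}
    - {"linear": [0, 0, 0], "turn": [0, 0, 0], "claw": 1}

```text
time: 8.38
position: [0.5142, 0.0857, 0.18]
tool_rot: [0.017, 2.703, -0.01]
ft_force: [-0.6, 1.6, 3.2]
grip_width: 0.005
```

move_arm:
  deltas:
    - {"linear": [-0.01, 0, 0.06], "turn": [0, 0, 0], "claw": 1}
    - {"linear": [-0.01, 0, 0.06], "turn": [0, 0, 0], "claw": 1}
    - {"linear": [0, 0, 0], "turn": [0, 0, 0], "claw": 1}

```text
time: 8.63
position: [0.5163, 0.0857, 0.1772]
tool_rot: [0.017, 2.703, -0.01]
ft_force: [-2.9, 1.0, 5.8]
grip_width: 0.009
```

move_arm:
  deltas:
    - {"linear": [-0.005, 0, 0.03], "turn": [0, 0, 0], "claw": 1}
    - {"linear": [-0.005, 0, 0.03], "turn": [0, 0, 0], "claw": 1}
    - {"linear": [0, 0, 0], "turn": [0, 0, 0], "claw": 1}

```text
time: 8.88
position: [0.5172, 0.0858, 0.1762]
tool_rot: [0.017, 2.703, -0.01]
ft_force: [-5.5, 1.7, 8.8]
grip_width: 0.004
```

Pocket +62 is sound and home (10 N at L≈164). Next is pocket 0.

move_arm:
  deltas:
    - {"linear": [0.04, 0, -0.25], "turn": [0, 0, 0], "claw": 1}
    - {"linear": [0.06, 0, -0.35], "turn": [0, 0, 0], "claw": 1}
    - {"linear": [0.06, 0, -0.35], "turn": [0, 0, 0], "claw": 1}
    - {"linear": [0.05, 0, -0.3], "turn": [-0.02, 0.25, 0], "claw": 1}
    - {"linear": [0, -0.2, 0], "turn": [-0.02, 0.25, 0], "claw": 1}
    - {"linear": [0, -0.4, 0], "turn": [-0.02, 0.25, 0], "claw": 1}
    - {"linear": [0, -0.5, 0], "turn": [0, 0, 0], "claw": 1}
    - {"linear": [0, -0.5, 0], "turn": [0, 0, 0], "claw": 1}
    - {"linear": [0, -0.4, 0], "turn": [0, 0, 0], "claw": 1}
    - {"linear": [0, -0.1, 0], "turn": [0, 0, 0], "claw": 1}
    - {"linear": [0, 0, 0], "turn": [0, 0, 0], "claw": 1}
    - {"linear": [0, 0, 0], "turn": [0, 0, 0], "claw": 1}

```text
time: 9.88
position: [0.4945, 0.0234, 0.2072]
tool_rot: [0.016, 2.755, -0.004]
ft_force: [0.1, 0.4, 0.7]
grip_width: 0.0
```

```bash
python3 plan.py 0 188 22
```

```text
t 9.8833 pos [0.4945 0.0234 0.2072] F [0.1 0.4 0.7] grip 0.0
q [-0.19 -0.26  0.04  2.17  0.09  0.85  1.36]
tips: L mm 202.3 perp(+x/up) -1.5 y -0.1 axial F -0.51
tips [0.5028 0.0233 0.1868] target tips [0.5114 0.0233 0.1754]
turn units total [-0.02  0.03 -0.02]
linear units total (after turn) [-0.126  0.004  0.459]
linear units (current axes) [-0.124  0.005  0.459]
force in tool axes [-0.29  0.45 -0.59]
```

move_arm:
  deltas:
    - {"linear": [-0.035, 0, 0.15], "turn": [0, 0, 0], "claw": 1}
    - {"linear": [-0.035, 0, 0.15], "turn": [0, 0, 0], "claw": 1}
    - {"linear": [-0.035, 0, 0.15], "turn": [0, 0, 0], "claw": 1}
    - {"linear": [0, 0, 0], "turn": [0, 0, 0], "claw": 1}

```text
time: 10.22
position: [0.5031, 0.0233, 0.1951]
tool_rot: [0.015, 2.756, -0.004]
ft_force: [0.4, 1.1, 2.3]
grip_width: 0.005
```

move_arm:
  deltas:
    - {"linear": [-0.01, 0, 0.05], "turn": [0, 0, 0], "claw": 1}
    - {"linear": [-0.01, 0, 0.05], "turn": [0, 0, 0], "claw": 1}
    - {"linear": [0, 0, 0], "turn": [0, 0, 0], "claw": 1}

```text
time: 10.47
position: [0.5045, 0.0229, 0.193]
tool_rot: [0.016, 2.755, -0.004]
ft_force: [-1.0, 0.1, 2.3]
grip_width: 0.004
```

move_arm:
  deltas:
    - {"linear": [-0.015, 0, 0.06], "turn": [0, 0, 0], "claw": 1}
    - {"linear": [-0.015, 0, 0.06], "turn": [0, 0, 0], "claw": 1}
    - {"linear": [0, 0, 0], "turn": [0, 0, 0], "claw": 1}

```text
time: 10.72
position: [0.5067, 0.0228, 0.1899]
tool_rot: [0.016, 2.755, -0.004]
ft_force: [-0.6, 0.8, 3.2]
grip_width: 0.002
```

move_arm:
  deltas:
    - {"linear": [-0.015, 0, 0.06], "turn": [0, 0, 0], "claw": 1}
    - {"linear": [-0.015, 0, 0.06], "turn": [0, 0, 0], "claw": 1}
    - {"linear": [0, 0, 0], "turn": [0, 0, 0], "claw": 1}

```text
time: 10.97
position: [0.5089, 0.0227, 0.1868]
tool_rot: [0.016, 2.755, -0.005]
ft_force: [-0.8, 0.5, 2.8]
grip_width: 0.003
```

move_arm:
  deltas:
    - {"linear": [-0.015, 0, 0.06], "turn": [0, 0, 0], "claw": 1}
    - {"linear": [-0.015, 0, 0.06], "turn": [0, 0, 0], "claw": 1}
    - {"linear": [0, 0, 0], "turn": [0, 0, 0], "claw": 1}

```text
time: 11.22
position: [0.5111, 0.0227, 0.1838]
tool_rot: [0.016, 2.755, -0.004]
ft_force: [-1.3, 0.8, 2.5]
grip_width: 0.006
```

move_arm:
  deltas:
    - {"linear": [-0.015, 0, 0.06], "turn": [0, 0, 0], "claw": 1}
    - {"linear": [-0.015, 0, 0.06], "turn": [0, 0, 0], "claw": 1}
    - {"linear": [0, 0, 0], "turn": [0, 0, 0], "claw": 1}

```text
time: 11.47
position: [0.5132, 0.0226, 0.1808]
tool_rot: [0.016, 2.756, -0.005]
ft_force: [-0.6, -0.0, 2.9]
grip_width: 0.005
```

move_arm:
  deltas:
    - {"linear": [-0.015, 0, 0.06], "turn": [0, 0, 0], "claw": 1}
    - {"linear": [-0.015, 0, 0.06], "turn": [0, 0, 0], "claw": 1}
    - {"linear": [0, 0, 0], "turn": [0, 0, 0], "claw": 1}

```text
time: 11.72
position: [0.5154, 0.0227, 0.1779]
tool_rot: [0.016, 2.756, -0.004]
ft_force: [-3.4, 0.3, 5.6]
grip_width: 0.006
```

move_arm:
  deltas:
    - {"linear": [-0.008, 0, 0.035], "turn": [0, 0, 0], "claw": 1}
    - {"linear": [-0.008, 0, 0.035], "turn": [0, 0, 0], "claw": 1}
    - {"linear": [0, 0, 0], "turn": [0, 0, 0], "claw": 1}

```text
time: 11.97
position: [0.5165, 0.0227, 0.1769]
tool_rot: [0.016, 2.755, -0.004]
ft_force: [-7.1, 0.3, 9.4]
grip_width: 0.003
```

Pocket 0 is sound and home (12 N). Next is pocket −124, passing above the driver.

move_arm:
  deltas:
    - {"linear": [0.06, 0, -0.25], "turn": [0, 0, 0], "claw": 1}
    - {"linear": [0.08, 0, -0.35], "turn": [0, 0, 0], "claw": 1}
    - {"linear": [0.08, 0, -0.35], "turn": [0, 0, 0], "claw": 1}
    - {"linear": [0.08, 0, -0.35], "turn": [0, 0, 0], "claw": 1}
    - {"linear": [0.03, 0, -0.15], "turn": [0, 0, 0], "claw": 1}
    - {"linear": [0, -0.2, 0], "turn": [0, 0, 0], "claw": 1}
    - {"linear": [0, -0.4, 0], "turn": [0, 0, 0], "claw": 1}
    - {"linear": [0, -0.5, 0], "turn": [0, 0, 0], "claw": 1}
    - {"linear": [0, -0.5, 0], "turn": [0, 0, 0], "claw": 1}
    - {"linear": [0, -0.5, 0], "turn": [0, 0, 0], "claw": 1}
    - {"linear": [0, -0.5, 0], "turn": [0, 0, 0], "claw": 1}
    - {"linear": [0, -0.5, 0], "turn": [0, 0, 0], "claw": 1}
    - {"linear": [0, -0.5, 0], "turn": [0, 0, 0], "claw": 1}
    - {"linear": [0, -0.4, 0], "turn": [0, 0, 0], "claw": 1}
    - {"linear": [0, -0.15, 0], "turn": [0, 0, 0], "claw": 1}
    - {"linear": [0, 0, 0], "turn": [0, 0, 0], "claw": 1}
    - {"linear": [0, 0, 0], "turn": [0, 0, 0], "claw": 1}

```text
time: 13.38
position: [0.4894, -0.1013, 0.2128]
tool_rot: [0.017, 2.756, -0.004]
ft_force: [-0.4, -0.3, 0.5]
grip_width: 0.005
```

```bash
python3 plan.py -124 188 22
```

```text
t 13.3833 pos [ 0.4894 -0.1013  0.2128] F [-0.4 -0.3  0.5] grip 0.005
q [-0.11 -0.27  0.26  2.16  0.02  0.86  1.71]
tips: L mm 209.0 perp(+x/up) -1.5 y -124.8 axial F -0.65
tips [ 0.4976 -0.1014  0.1924] target tips [ 0.5101 -0.1007  0.1754]
turn units total [-0.02  0.03 -0.02]
linear units total (after turn) [-0.174  0.027  0.679]
linear units (current axes) [-0.173  0.028  0.68 ]
force in tool axes [ 0.15 -0.35 -0.63]
```

move_arm:
  deltas:
    - {"linear": [-0.04, 0.01, 0.17], "turn": [0, 0, 0], "claw": 1}
    - {"linear": [-0.04, 0.01, 0.17], "turn": [0, 0, 0], "claw": 1}
    - {"linear": [-0.04, 0.01, 0.17], "turn": [0, 0, 0], "claw": 1}
    - {"linear": [-0.04, 0, 0.17], "turn": [0, 0, 0], "claw": 1}
    - {"linear": [0, 0, 0], "turn": [0, 0, 0], "claw": 1}
    - {"linear": [0, 0, 0], "turn": [0, 0, 0], "claw": 1}

```text
time: 13.88
position: [0.5016, -0.1005, 0.1952]
tool_rot: [0.016, 2.757, -0.004]
ft_force: [-1.3, 0.3, -0.1]
grip_width: 0.006
```

move_arm:
  deltas:
    - {"linear": [-0.012, 0, 0.05], "turn": [0, 0, 0], "claw": 1}
    - {"linear": [-0.012, 0, 0.05], "turn": [0, 0, 0], "claw": 1}
    - {"linear": [0, 0, 0], "turn": [0, 0, 0], "claw": 1}

```text
time: 14.13
position: [0.5033, -0.1008, 0.1933]
tool_rot: [0.016, 2.756, -0.004]
ft_force: [-1.1, -0.5, 1.3]
grip_width: 0.002
```

move_arm:
  deltas:
    - {"linear": [-0.015, 0, 0.06], "turn": [0, 0, 0], "claw": 1}
    - {"linear": [-0.015, 0, 0.06], "turn": [0, 0, 0], "claw": 1}
    - {"linear": [0, 0, 0], "turn": [0, 0, 0], "claw": 1}

```text
time: 14.38
position: [0.5056, -0.1008, 0.1902]
tool_rot: [0.016, 2.756, -0.004]
ft_force: [-1.7, -0.8, 1.6]
grip_width: 0.007
```

move_arm:
  deltas:
    - {"linear": [-0.015, 0, 0.06], "turn": [0, 0, 0], "claw": 1}
    - {"linear": [-0.015, 0, 0.06], "turn": [0, 0, 0], "claw": 1}
    - {"linear": [0, 0, 0], "turn": [0, 0, 0], "claw": 1}

```text
time: 14.63
position: [0.5078, -0.1008, 0.187]
tool_rot: [0.016, 2.756, -0.004]
ft_force: [-2.3, 0.8, 2.4]
grip_width: 0.004
```

move_arm:
  deltas:
    - {"linear": [-0.015, 0, 0.06], "turn": [0, 0, 0], "claw": 1}
    - {"linear": [-0.015, 0, 0.06], "turn": [0, 0, 0], "claw": 1}
    - {"linear": [0, 0, 0], "turn": [0, 0, 0], "claw": 1}

```text
time: 14.88
position: [0.5102, -0.101, 0.1848]
tool_rot: [0.016, 2.755, -0.004]
ft_force: [-5.6, -0.2, 9.0]
grip_width: 0.003
```

move_arm:
  deltas:
    - {"linear": [-0.008, 0, 0.03], "turn": [0, 0, 0], "claw": 1}
    - {"linear": [-0.008, 0, 0.03], "turn": [0, 0, 0], "claw": 1}
    - {"linear": [0, 0, 0], "turn": [0, 0, 0], "claw": 1}

```text
time: 15.13
position: [0.5118, -0.1012, 0.1844]
tool_rot: [0.017, 2.754, -0.005]
ft_force: [-8.2, 0.8, 12.2]
grip_width: 0.005
```

```bash
python3 plan.py -124 210 22; cat > kin.py <<'E'
from h import *
D=np.array([eval(l) for l in open("log.txt")])
R=Ro.from_euler
def fk(q,p,full=False):
    d1,l1,a1,l2,a2,l3,sx,sg3,sg5,sg7,a0=p
    r=R("z",-q[0]); x=r.apply([a0,0,d1])
    r=r*R("y",q[1]); x=x+0*r.apply([0,0,0]); r=r*R("z",sg3*q[2]); x=x+r.apply([a1,0,l1])
    r=r*R("y",q[3]); r=r*R("z",sg5*q[4]); x=x+r.apply([sx,0,l2]); r=r*R("y",q[5]); r=r*R("z",sg7*q[6]); x=x+r.apply([a2,0,l3]) if False else x+r.apply([0,0,l3])
    return x,r
if __name__=="__main__":
    import itertools
    best=None
    for s3,s5,s7 in itertools.product([1,-1],repeat=3):
        f=lambda v:np.concatenate([np.r_[fk(d[:7],[v[0],v[1],v[2],v[3],0,v[4],v[5],s3,s5,s7,v[6]])[0]-d[7:10], .0*d[:1]] for d in D])
        z=np.concatenate([ (fk(d[:7],[.3,.4,0,.4,0,.2,0,s3,s5,s7,0])[1].apply([0,0,1])-Ro.from_rotvec(d[10:]).apply([0,0,1])) for d in D])
        r=least_squares(f,[.3,.4,0,.4,.2,0,0])
        print(s3,s5,s7,"pos rms",np.sqrt((r.fun**2).mean()).round(5),"zaxis",np.abs(z).max().round(3),r.x.round(4))
        yr=[ (fk(d[:7],[.3,.4,0,.4,0,.2,0,s3,s5,s7,0])[1].inv()*Ro.from_rotvec(d[10:])).as_rotvec().round(2) for d in D[[0,-1]]]; print(yr)
E
python3 kin.py
```

```text
t 15.1333 pos [ 0.5118 -0.1012  0.1844] F [-8.2  0.8 12.2] grip 0.005
q [-0.12 -0.19  0.28  2.16 -0.01  0.78  1.73]
tips: L mm 172.9 perp(+x/up) 0.7 y -124.6 axial F -14.75
tips [ 0.5201 -0.1014  0.164 ] target tips [ 0.4975 -0.1006  0.1934]
turn units total [-0.02  0.06 -0.02]
linear units total (after turn) [ 0.33   0.017 -1.193]
linear units (current axes) [ 0.325  0.015 -1.194]
force in tool axes [  3.02   0.68 -14.44]
1 1 1 pos rms 0.01993 zaxis 0.236 [-0.4944  0.2036 -0.1728 -0.5045 -0.1878 -0.206   1.1899]
[array([ 0.  , -0.  ,  1.54]), array([ 0.08, -0.08, -1.33])]
1 1 -1 pos rms 0.01993 zaxis 0.236 [-0.4944  0.2036 -0.1728 -0.5045 -0.1878 -0.206   1.1899]
[array([ 0.  , -0.  ,  1.43]), array([0.07, 0.1 , 2.12])]
1 -1 1 pos rms 0.01645 zaxis 0.11 [ 0.2164  0.3788 -0.2314 -0.2572  0.2296  0.2281  1.0428]
[array([-0.04,  0.03,  1.55]), array([ 0.08, -0.09, -1.34])]
1 -1 -1 pos rms 0.01645 zaxis 0.11 [ 0.2164  0.3788 -0.2314 -0.2572  0.2296  0.2281  1.0428]
[array([-0.03,  0.03,  1.44]), array([0.08, 0.11, 2.11])]
-1 1 1 pos rms 0.00887 zaxis 0.309 [-0.4065  0.3728  0.0539  0.3307  0.0419 -0.4275  0.0662]
[array([ 0.04, -0.04,  1.68]), array([-0.01,  0.01, -1.88])]
-1 1 -1 pos rms 0.00887 zaxis 0.309 [-0.4065  0.3728  0.0539  0.3307  0.0419 -0.4275  0.0662]
[array([ 0.03, -0.04,  1.56]), array([-0.01, -0.01,  1.58])]
-1 -1 1 pos rms 0.007 zaxis 0.0 [ 0.4074  0.543  -0.0016  0.6275  0.4816  0.0732 -0.1169]
[array([-0.  ,  0.  ,  1.68]), array([ 0.  , -0.  , -1.89])]
-1 -1 -1 pos rms 0.007 zaxis 0.0 [ 0.4074  0.543  -0.0016  0.6275  0.4816  0.0732 -0.1169]
[array([-0.  ,  0.  ,  1.57]), array([0.  , 0.  , 1.57])]
```

Pocket −124 sticks: force rose to 15 N with the knob about 23 mm in. Next I'll fit a kinematic model, since the shoulder joint was at its limit during the first retraction, and I want to plan the extraction.

```bash
cat > kin.py <<'E'
from h import *
R=Ro.from_euler
def fk(q,p):
    o=np.reshape(p,(5,3))
    r=R("z",-q[0]); x=r.apply(o[0])
    r=r*R("y",q[1])*R("z",-q[2]); x=x+r.apply(o[1])
    r=r*R("y",q[3])*R("z",-q[4]); x=x+r.apply(o[2])
    r=r*R("y",q[5]); x=x+r.apply(o[3]); r=r*R("z",-q[6]); x=x+r.apply(o[4]); return x,r*R("z",np.pi/2)
def model():
    D=np.array([eval(l) for l in open("log.txt")])
    p0=np.array([0,0,.35,0,0,.5,0,0,.5,0,0,0,0,0,.35])
    f=lambda p:np.r_[np.concatenate([(fk(d[:7],p)[0]-d[7:10])/.0005 for d in D]),(p-p0)/np.where(p0>0,.3,.1)]
    r=least_squares(f,p0); return r.x,np.abs(r.fun[:-15]).max()*.5
if __name__=="__main__":
    p,e=model(); print(p.reshape(5,3).round(4),"max err mm",e)
E
python3 kin.py
```

```text
[[-1.000e-04 -1.560e-02  2.495e-01]
 [-0.000e+00 -1.060e-02  4.678e-01]
 [ 0.000e+00 -2.000e-04  5.132e-01]
 [-0.000e+00 -2.000e-04 -3.000e-04]
 [ 0.000e+00 -0.000e+00  3.470e-01]] max err mm 0.0022413080835725907
```

```bash
cat > ik.py <<'E'
from kin import *
from plan import Rt,pocket
lo=np.array([-2.86,-.3,-1.38,.06,-1.56,.09,-2.69]);hi=np.array([2.86,2.09,1.24,2.45,4.7,2.05,2.69])
p,_=model()
def ik(x,Rg,q0):
    f=lambda q:np.r_[(fk(q,p)[0]-x)/.001,(fk(q,p)[1].inv()*Rg).as_rotvec()/.005,.02*(q-q0)]
    r=least_squares(f,np.clip(q0,lo+1e-6,hi-1e-6),bounds=(lo,hi)); return r.x,np.linalg.norm(fk(r.x,p)[0]-x)*1e3,(fk(r.x,p)[1].inv()*Rg).magnitude()*57.3
def rep(n,x,Rg,q): 
    q,e,a=ik(x,Rg,q); print(n,np.round(x,3),"q",q.round(2),"err mm/deg",round(e,1),round(a,1)); return q
E
cat > t.py <<'E'
from ik import *
from bench import ctrl
q0=ctrl.get_state()["joint_positions"]; az=np.load("rack.npy")[2]
for y in(-.124,.124):
  for T in(25,22):
    q=q0
    R_=Rt(T,az); g=lambda L,dz=0,dx=0:pocket(y,L)+[dx,0,dz]-R_.apply([0,0,.003])
    print("y",y,"tilt",T)
    for n,x in(("grasp",g(.144)),("lift40",g(.184)),("lift65",g(.209)),("up40",g(.209,.04)),("back",g(.209,.06,-.06))): q=rep(n,x,R_,q)
q=q0;ta=np.radians(8.9)
for T in(25,40,50,60,65):
    R_=Rt(T,ta); b=np.radians(T+10); ga=Ro.from_euler("z",ta).apply([.09-.144*np.sin(b),-.035,0])+[.495,-.36,.004+.144*np.cos(b)+.011*np.sin(b)]
    q=rep("tray tilt%d"%T,ga-R_.apply([0,0,.003]),R_,q)
E
python3 t.py
```

```text
y -0.124 tilt 25
grasp [ 0.535 -0.101  0.143] q [-0.13 -0.11  0.3   2.2  -0.07  0.62  1.78] err mm/deg 0.0 0.0
lift40 [ 0.512 -0.101  0.175] q [-0.11 -0.21  0.27  2.21 -0.02  0.7   1.75] err mm/deg 0.0 0.0
lift65 [ 0.498 -0.101  0.196] q [-0.1  -0.26  0.26  2.21  0.    0.76  1.73] err mm/deg 0.0 0.0
up40 [ 0.498 -0.101  0.236] q [-0.09 -0.3   0.25  2.15  0.01  0.85  1.71] err mm/deg 0.0 0.0
back [ 0.438 -0.101  0.256] q [ 0.45 -0.3  -0.15  2.1  -0.21  1.05  1.95] err mm/deg 15.6 6.7
y -0.124 tilt 22
grasp [ 0.535 -0.101  0.143] q [-0.12 -0.08  0.29  2.16 -0.06  0.68  1.77] err mm/deg 0.0 0.0
lift40 [ 0.512 -0.101  0.176] q [-0.11 -0.17  0.27  2.17 -0.02  0.76  1.74] err mm/deg 0.0 0.0
lift65 [ 0.498 -0.101  0.196] q [-0.1  -0.23  0.26  2.17  0.    0.82  1.72] err mm/deg 0.0 0.0
up40 [ 0.498 -0.101  0.236] q [-0.1  -0.26  0.25  2.11  0.01  0.91  1.71] err mm/deg 0.0 0.0
back [ 0.438 -0.101  0.256] q [ 0.43 -0.3  -0.15  2.09 -0.18  1.07  1.91] err mm/deg 11.0 4.8
y 0.124 tilt 25
grasp [0.537 0.147 0.143] q [-0.37 -0.05 -0.06  2.15  0.29  0.66  0.94] err mm/deg 0.0 0.0
lift40 [0.514 0.1
[... 617 characters left out ...]
] err mm/deg 0.0 0.0
up40 [0.5   0.147 0.236] q [-0.4  -0.2  -0.04  2.07  0.2   0.93  1.03] err mm/deg 0.0 0.0
back [0.44  0.147 0.256] q [-0.34 -0.3  -0.15  2.1   0.16  1.04  1.01] err mm/deg 4.8 2.1
tray tilt25 [ 0.506 -0.394  0.131] q [ 1.25  0.27 -0.51  1.85 -0.3   0.81  2.69] err mm/deg 0.0 0.0
tray tilt40 [ 0.478 -0.398  0.107] q [ 2.05  0.62 -1.28  2.   -0.03  0.58  2.69] err mm/deg 0.0 0.0
tray tilt50 [ 0.464 -0.4    0.087] q [ 2.2   0.91 -1.38  2.07  0.17  0.48  2.69] err mm/deg 1.8 0.7
tray tilt60 [ 0.453 -0.402  0.065] q [ 2.29  1.18 -1.38  2.12  0.35  0.4   2.69] err mm/deg 9.2 2.9
tray tilt65 [ 0.449 -0.403  0.053] q [ 2.35  1.36 -1.38  2.14  0.49  0.38  2.69] err mm/deg 8.4 3.2
```

```bash
cat > t2.py <<'E'
from ik import *
from bench import ctrl
q0=ctrl.get_state()["joint_positions"].copy(); q0[6]-=np.pi; az=np.load("rack.npy")[2]; F=Ro.from_euler("z",np.pi)
for y in(-.124,.124):
    q=q0; R_=Rt(22,az)*F; g=lambda L,dz=0,dx=0,dy=0:pocket(y,L)+[dx,dy,dz]-R_.apply([0,0,.003])
    for n,x in(("grasp",g(.144)),("lift65",g(.209)),("up50",g(.209,.05))): q=rep(n,x,R_,q)
    if y>0:
        q=rep("over0",np.array([.47,.0,.34]),Rt(5,az)*F,q)
        q=rep("over-",np.array([.48,-.2,.34]),Rt(5,az)*F,q)
    for A in(8.9,-10):
      qq=q
      for T in(22,40,50,60,65):
        ta=np.radians(A);R_=Rt(T,ta)*F; b=np.radians(T+13); ga=Ro.from_euler("z",ta).apply([.085-.144*np.sin(b),-.0,0])+[.495,-.36,.004+.144*np.cos(b)+.011*np.sin(b)]
        qq=rep("tray az%g tilt%d"%(A,T),ga-R_.apply([0,0,.003]),R_,qq)
E
python3 t2.py
```

```text
grasp [ 0.535 -0.101  0.143] q [-0.12 -0.08  0.29  2.16 -0.06  0.68 -1.37] err mm/deg 0.0 0.0
lift65 [ 0.498 -0.101  0.196] q [-0.1  -0.23  0.26  2.17  0.    0.82 -1.42] err mm/deg 0.0 0.0
up50 [ 0.498 -0.101  0.246] q [-0.1  -0.27  0.24  2.09  0.01  0.93 -1.43] err mm/deg 0.0 0.0
tray az8.9 tilt22 [ 0.496 -0.36   0.131] q [ 0.42  0.18  0.37  1.93 -0.49  0.87 -0.35] err mm/deg 0.0 0.0
tray az8.9 tilt40 [ 0.463 -0.365  0.102] q [ 0.62  0.19  0.37  2.13 -1.05  0.82  0.31] err mm/deg 0.0 0.0
tray az8.9 tilt50 [ 0.45  -0.367  0.081] q [ 0.75  0.28  0.36  2.2  -1.35  0.93  0.69] err mm/deg 0.0 0.0
tray az8.9 tilt60 [ 0.44  -0.369  0.058] q [ 0.9   0.42  0.3   2.23 -1.56  1.11  0.98] err mm/deg 0.0 0.0
tray az8.9 tilt65 [ 0.437 -0.369  0.046] q [ 1.21  0.5   0.01  2.22 -1.56  1.1   1.1 ] err mm/deg 0.0 0.0
tray az-10 tilt22 [ 0.496 -0.36   0.131] q [ 0.29  0.12  0.43  2.   -0.36  0.73 -0.81] err mm/deg 0.0 0.0
tray az-10 tilt40 [ 0.464 -0.354  0.102] q [ 0.4   0.04  0.46  2.29 -1.1   0.49  0.02] err mm/deg 0.0 0.0
tray az-10 tilt50 [ 0.45  -0.352  0.081] q [ 1.9   0.22 -0.97  2.36 -1.56  0
[... 1053 characters left out ...]
q [ 0.9   0.42  0.3   2.23 -1.56  1.11  0.98] err mm/deg 0.0 0.0
tray az8.9 tilt65 [ 0.437 -0.369  0.046] q [ 1.21  0.5   0.01  2.22 -1.56  1.1   1.1 ] err mm/deg 0.0 0.0
tray az-10 tilt22 [ 0.496 -0.36   0.131] q [ 0.17  0.13  0.55  2.   -0.39  0.74 -0.78] err mm/deg 0.0 0.0
tray az-10 tilt40 [ 0.464 -0.354  0.102] q [ 0.27  0.04  0.59  2.29 -1.1   0.49  0.02] err mm/deg 0.0 0.0
tray az-10 tilt50 [ 0.45  -0.352  0.081] q [ 1.9   0.22 -0.97  2.36 -1.56  0.42  0.67] err mm/deg 0.0 0.0
tray az-10 tilt60 [ 0.441 -0.35   0.058] q [ 2.34  0.89 -1.34  2.39 -1.56  0.09  1.17] err mm/deg 3.7 3.0
tray az-10 tilt65 [ 0.437 -0.35   0.046] q [ 2.39  1.09 -1.29  2.39 -1.56  0.09  1.38] err mm/deg 5.1 4.2
```

move_arm:
  deltas:
    - {"linear": [0.06, 0, -0.25], "turn": [0, 0, 0], "claw": 1}
    - {"linear": [0.08, 0, -0.35], "turn": [0, 0, 0], "claw": 1}
    - {"linear": [0.08, 0, -0.35], "turn": [0, 0, 0], "claw": 1}
    - {"linear": [0.08, 0, -0.35], "turn": [0, 0, 0], "claw": 1}
    - {"linear": [0, 0, 0], "turn": [0, 0, 0], "claw": 1}

```text
time: 15.55
position: [0.4882, -0.1008, 0.218]
tool_rot: [0.017, 2.752, -0.005]
ft_force: [1.7, 1.3, 0.7]
grip_width: 0.004
```

move_arm:
  deltas:
    - {"linear": [0, -0.3, -0.1], "turn": [0, 0, 0], "claw": 1}
    - {"linear": [0, -0.6, -0.2], "turn": [0, 0, 0], "claw": 1}
    - {"linear": [0, -0.7, -0.2], "turn": [0, 0, 0], "claw": 1}
    - {"linear": [0, -0.7, 0], "turn": [0, 0, 0], "claw": 1}
    - {"linear": [0, -0.7, 0], "turn": [0, 0, 0], "claw": 1}
    - {"linear": [0, -0.7, 0], "turn": [0, 0, 0], "claw": 1}
    - {"linear": [0, -0.7, 0], "turn": [0, 0, 0], "claw": 1}
    - {"linear": [0, -0.7, 0], "turn": [0, 0, 0], "claw": 1}
    - {"linear": [0, -0.5, 0], "turn": [0, 0, 0.5], "claw": 0.5}
    - {"linear": [0, 0, 0], "turn": [0, 0, 1], "claw": 0.5}
    - {"linear": [0, 0, 0], "turn": [0, 0, 1], "claw": 0.5}
    - {"linear": [0, 0, 0], "turn": [0, 0, 1], "claw": 0.5}
    - {"linear": [0, 0, 0], "turn": [0, 0, 1], "claw": 0.5}
    - {"linear": [0, 0, 0], "turn": [0, 0, 1], "claw": 0.5}
    - {"linear": [0, 0, 0], "turn": [0, 0, 1], "claw": 0.5}
    - {"linear": [0, 0, 0], "turn": [0, 0, 1], "claw": 0.5}
    - {"linear": [0, 0, 0], "turn": [0, 0, 1], "claw": 0.5}
    - {"linear": [0, 0, 0], "turn": [0, 0, 1], "claw": 0.5}
    - {"linear": [0, 0, 0], "turn": [0, 0, 1], "claw": 0.5}
    - {"linear": [0, 0, 0], "turn": [0, 0, 1], "claw": 0.5}

```text
time: 17.22
position: [0.48, -0.2693, 0.2293]
tool_rot: [1.106, 2.549, 0.208]
ft_force: [0.2, 0.3, 0.3]
grip_width: 0.502
```

move_arm:
  deltas:
    - {"linear": [0, 0, 0], "turn": [0, 0, 1], "claw": 0.5}
    - {"linear": [0, 0, 0], "turn": [0, 0, 1], "claw": 0.5}
    - {"linear": [0, 0, 0], "turn": [0, 0, 1], "claw": 0.5}
    - {"linear": [0, 0, 0], "turn": [0, 0, 1], "claw": 0.5}
    - {"linear": [0, 0, 0], "turn": [0, 0, 1], "claw": 0.5}
    - {"linear": [0, 0, 0], "turn": [0, 0, 1], "claw": 0.5}
    - {"linear": [0, 0, 0], "turn": [0, 0, 1], "claw": 0.5}
    - {"linear": [0, 0, 0], "turn": [0, 0, 1], "claw": 0.5}
    - {"linear": [0, 0, 0], "turn": [0, 0, 1], "claw": 0.5}
    - {"linear": [0, 0, 0], "turn": [0, 0, 1], "claw": 0.5}
    - {"linear": [0, 0, 0], "turn": [0, 0, 1], "claw": 0.5}
    - {"linear": [0, 0, 0], "turn": [0, 0, 1], "claw": 0.5}
    - {"linear": [0, 0, 0], "turn": [0, 0, 1], "claw": 0.5}
    - {"linear": [0, 0, 0], "turn": [0, 0, 1], "claw": 0.5}
    - {"linear": [0, 0, 0], "turn": [0, 0, 1], "claw": 0.5}
    - {"linear": [0, 0, 0], "turn": [0, 0, 1], "claw": 0.5}
    - {"linear": [0, 0, 0], "turn": [0, 0, 1], "claw": 0.5}
    - {"linear": [0, 0, 0], "turn": [0, 0, 1], "claw": 0.5}
    - {"linear": [0, 0, 0], "turn": [0, 0, 1], "claw": 0.5}
    - {"linear": [0, 0, 0], "turn": [0, 0, 1], "claw": 0.5}

```text
time: 18.88
position: [0.48, -0.2692, 0.2293]
tool_rot: [2.613, 1.306, 0.506]
ft_force: [0.1, -0.3, -0.1]
grip_width: 0.498
```

```bash
sed -i 's/Rt(a\[2\] if len(a)>2 else 35,rack()\[2\])/Rt(a[2],rack()[2])*Ro.from_euler("z",np.pi)/' plan.py; python3 plan.py -124 210 25
```

```text
t 18.8833 pos [ 0.48   -0.2692  0.2293] F [ 0.1 -0.3 -0.1] grip 0.498
q [ 0.18 -0.13  0.39  2.01 -0.19  0.93  0.02]
tips: L mm 226.9 perp(+x/up) 1.7 y -292.9 axial F 0.14
tips [ 0.4883 -0.2694  0.2089] target tips [ 0.4975 -0.1006  0.1934]
turn units total [-0.32  0.69 13.42]
linear units total (after turn) [-0.029 -5.629  0.57 ]
linear units (current axes) [ 4.538 -3.332  0.56 ]
force in tool axes [-0.19  0.24  0.13]
```

move_arm:
  deltas:
    - {"linear": [0, 0, 0], "turn": [0, 0, 1], "claw": 0.5}
    - {"linear": [0, 0, 0], "turn": [0, 0, 1], "claw": 0.5}
    - {"linear": [0, 0, 0], "turn": [0, 0, 1], "claw": 0.5}
    - {"linear": [0, 0, 0], "turn": [0, 0, 1], "claw": 0.5}
    - {"linear": [0, 0, 0], "turn": [0, 0, 1], "claw": 0.5}
    - {"linear": [0, 0, 0], "turn": [0, 0, 1], "claw": 0.5}
    - {"linear": [0, 0, 0], "turn": [0, 0, 1], "claw": 0.5}
    - {"linear": [0, 0, 0], "turn": [0, 0, 1], "claw": 0.5}
    - {"linear": [0, 0, 0], "turn": [0, 0, 1], "claw": 0.5}
    - {"linear": [0, 0, 0], "turn": [0, 0, 1], "claw": 0.5}
    - {"linear": [0, 0, 0], "turn": [0, 0, 1], "claw": 0.5}
    - {"linear": [0, 0, 0], "turn": [0, 0, 1], "claw": 0.5}
    - {"linear": [0, 0, 0], "turn": [0, 0, 1], "claw": 0.5}
    - {"linear": [0, 0, 0], "turn": [0, 0, 0.4], "claw": 0.5}
    - {"linear": [0, 0, 0], "turn": [0, 0, 0], "claw": 0.5}

```text
time: 20.13
position: [0.48, -0.2693, 0.2292]
tool_rot: [3.079, -0.009, 0.601]
ft_force: [-0.2, -0.1, 0.4]
grip_width: 0.499
```

move_arm:
  deltas:
    - {"linear": [0, -0.3, 0], "turn": [0, 0, 0], "claw": 0.5}
    - {"linear": [0, -0.6, 0], "turn": [0, 0, 0], "claw": 0.5}
    - {"linear": [0, -0.6, 0], "turn": [0, 0, 0], "claw": 0.5}
    - {"linear": [0, -0.7, 0], "turn": [0, 0, 0], "claw": 0.5}
    - {"linear": [0, -0.7, 0], "turn": [0, 0, 0], "claw": 0.5}
    - {"linear": [0, -0.7, 0], "turn": [0, 0, 0], "claw": 0.5}
    - {"linear": [0, -0.7, 0], "turn": [0, 0, 0], "claw": 0.5}
    - {"linear": [0, -0.6, 0], "turn": [0, 0, 0], "claw": 0.5}
    - {"linear": [0, -0.4, 0], "turn": [0, 0, 0], "claw": 0.5}
    - {"linear": [0, -0.2, 0], "turn": [0, 0, 0], "claw": 0.5}
    - {"linear": [0, 0, 0], "turn": [0, 0, 0], "claw": 0.5}
    - {"linear": [0, 0, 0], "turn": [0, 0, 0], "claw": 0.5}

```text
time: 21.13
position: [0.4812, -0.1038, 0.2291]
tool_rot: [3.078, -0.007, 0.602]
ft_force: [0.5, 0.4, -0.1]
grip_width: 0.499
```

```bash
python3 plan.py -124 200 25
```

```text
t 21.1333 pos [ 0.4812 -0.1038  0.2291] F [ 0.5  0.4 -0.1] grip 0.499
q [ 0.18 -0.28  0.03  2.14 -0.08  0.9  -1.33]
tips: L mm 227.1 perp(+x/up) 1.3 y -127.5 axial F 0.36
tips [ 0.4895 -0.1039  0.2087] target tips [ 0.5032 -0.1006  0.1853]
turn units total [0.02 0.72 0.09]
linear units total (after turn) [ 0.045 -0.114  0.9  ]
linear units (current axes) [ 0.091 -0.115  0.897]
force in tool axes [ 0.43 -0.45  0.27]
```

move_arm:
  deltas:
    - {"linear": [0.04, -0.06, 0.1], "turn": [0, 0.24, 0.03], "claw": 0.5}
    - {"linear": [0, -0.06, 0.2], "turn": [0, 0.24, 0.03], "claw": 0.5}
    - {"linear": [0, 0, 0.2], "turn": [0, 0.24, 0.03], "claw": 0.5}
    - {"linear": [0, 0, 0.2], "turn": [0, 0, 0], "claw": 0.5}
    - {"linear": [0, 0, 0], "turn": [0, 0, 0], "claw": 0.5}
    - {"linear": [0, 0, 0], "turn": [0, 0, 0], "claw": 0.5}

```text
time: 21.63
position: [0.4908, -0.1005, 0.2099]
tool_rot: [3.064, -0.018, 0.678]
ft_force: [1.0, -0.5, 0.4]
grip_width: 0.502
```

```bash
sed -i 's/a\[1\]\/1e3,.001)/a[1]\/1e3,a[3]\/1e3)/' plan.py; python3 plan.py -124 125 25 4
```

```text
t 21.6333 pos [ 0.4908 -0.1005  0.2099] F [ 1.  -0.5  0.4] grip 0.502
q [ 0.18 -0.27  0.02  2.19 -0.1   0.79 -1.33]
tips: L mm 205.7 perp(+x/up) -0.9 y -124.0 axial F 0.25
tips [ 0.5001 -0.1006  0.19  ] target tips [ 0.5438 -0.101   0.1221]
turn units total [ 0.02  0.01 -0.02]
linear units total (after turn) [3.630e-01 1.000e-03 2.666e+00]
linear units (current axes) [ 0.365 -0.003  2.665]
force in tool axes [1.05 0.49 0.07]
```

move_arm:
  deltas:
    - {"linear": [0.04, 0, 0.25], "turn": [0, 0, 0], "claw": 0.5}
    - {"linear": [0.05, 0, 0.35], "turn": [0, 0, 0], "claw": 0.5}
    - {"linear": [0.05, 0, 0.35], "turn": [0, 0, 0], "claw": 0.5}
    - {"linear": [0.05, 0, 0.35], "turn": [0, 0, 0], "claw": 0.5}
    - {"linear": [0.05, 0, 0.35], "turn": [0, 0, 0], "claw": 0.5}
    - {"linear": [0.05, 0, 0.35], "turn": [0, 0, 0], "claw": 0.5}
    - {"linear": [0.04, 0, 0.3], "turn": [0, 0, 0], "claw": 0.5}
    - {"linear": [0.03, 0, 0.25], "turn": [0, 0, 0], "claw": 0.5}
    - {"linear": [0, 0, 0.1], "turn": [0, 0, 0], "claw": 0.5}
    - {"linear": [0, 0, 0], "turn": [0, 0, 0], "claw": 0.5}
    - {"linear": [0, 0, 0], "turn": [0, 0, 0], "claw": 0.5}

```text
time: 22.55
position: [0.5343, -0.1006, 0.1428]
tool_rot: [3.064, -0.017, 0.679]
ft_force: [-0.3, -0.6, 0.1]
grip_width: 0.497
```

```bash
python3 plan.py -124 125 25 4
```

```text
t 22.55 pos [ 0.5343 -0.1006  0.1428] F [-0.3 -0.6  0.1] grip 0.497
q [ 0.16 -0.1   0.02  2.19 -0.12  0.62 -1.32]
tips: L mm 125.7 perp(+x/up) -3.7 y -123.7 axial F -0.24
tips [ 0.5436 -0.1007  0.1229] target tips [ 0.5438 -0.101   0.1221]
turn units total [ 0.02  0.   -0.01]
linear units total (after turn) [-0.007  0.011  0.025]
linear units (current axes) [-0.007  0.011  0.025]
force in tool axes [-0.28  0.56 -0.2 ]
```

Spot on. Now I'll close on the barrel and lift along the axis.

move_arm:
  deltas:
    - {"linear": [0, 0, 0], "turn": [0, 0, 0], "claw": 1}
    - {"linear": [0, 0, 0], "turn": [0, 0, 0], "claw": 1}
    - {"linear": [0, 0, 0], "turn": [0, 0, 0], "claw": 1}
    - {"linear": [0, 0, 0], "turn": [0, 0, 0], "claw": 1}
    - {"linear": [0, 0, 0], "turn": [0, 0, 0], "claw": 1}
    - {"linear": [0, 0, 0], "turn": [0, 0, 0], "claw": 1}
    - {"linear": [-0.02, 0, -0.12], "turn": [0, 0, 0], "claw": 1}
    - {"linear": [-0.02, 0, -0.12], "turn": [0, 0, 0], "claw": 1}
    - {"linear": [-0.02, 0, -0.12], "turn": [0, 0, 0], "claw": 1}
    - {"linear": [0, 0, 0], "turn": [0, 0, 0], "claw": 1}
  grip_force: 35

```text
time: 23.38
position: [0.5279, -0.1006, 0.1525]
tool_rot: [3.064, -0.017, 0.68]
ft_force: [-0.1, 0.2, -1.6]
grip_width: 0.247
```

```bash
python3 plan.py -124 125 25 4
```

```text
t 23.3833 pos [ 0.5279 -0.1006  0.1525] F [-0.1  0.2 -1.6] grip 0.247
q [ 0.16 -0.12  0.02  2.2  -0.12  0.64 -1.32]
tips: L mm 137.3 perp(+x/up) -3.4 y -123.7 axial F 1.27
tips [ 0.5372 -0.1007  0.1325] target tips [ 0.5438 -0.101   0.1221]
turn units total [ 0.02 -0.01 -0.01]
linear units total (after turn) [0.052 0.01  0.409]
linear units (current axes) [0.052 0.01  0.409]
force in tool axes [-0.77 -0.23  1.42]
```

move_arm:
  deltas:
    - {"linear": [-0.03, 0, -0.15], "turn": [0, 0, 0], "claw": 1}
    - {"linear": [-0.04, 0, -0.25], "turn": [0, 0, 0], "claw": 1}
    - {"linear": [-0.05, 0, -0.3], "turn": [0, 0, 0], "claw": 1}
    - {"linear": [-0.05, 0, -0.3], "turn": [0, 0, 0], "claw": 1}
    - {"linear": [-0.05, 0, -0.3], "turn": [0, 0, 0], "claw": 1}
    - {"linear": [-0.05, 0, -0.3], "turn": [0, 0, 0], "claw": 1}
    - {"linear": [-0.05, 0, -0.3], "turn": [0, 0, 0], "claw": 1}
    - {"linear": [0.03, 0, -0.15], "turn": [0, 0, 0], "claw": 1}
    - {"linear": [0.1, 0, -0.22], "turn": [0, 0, 0], "claw": 1}
    - {"linear": [0.1, 0, -0.22], "turn": [0, 0, 0], "claw": 1}
    - {"linear": [0.1, 0, -0.22], "turn": [0, 0, 0], "claw": 1}
    - {"linear": [0, 0, 0], "turn": [0, 0, 0], "claw": 1}

```text
time: 24.38
position: [0.4953, -0.1002, 0.2279]
tool_rot: [3.062, -0.017, 0.684]
ft_force: [0.1, -0.9, -0.6]
grip_width: 0.242
```

```bash
python3 plan.py -124 125 25 4;python3 - <<'E'
from bench import cams
import cv2,numpy as np
d=cams.get_image("top")["image"][100:240,190:410,::-1]; e=cams.get_image("side")["image"][130:270,150:320,::-1]
cv2.imwrite("pics/h3.png",np.hstack([cv2.resize(d,(440,280),interpolation=cv2.INTER_CUBIC),cv2.resize(e,(340,280),interpolation=cv2.INTER_CUBIC)]))
E
```

```text
t 24.3833 pos [ 0.4953 -0.1002  0.2279] F [ 0.1 -0.9 -0.6] grip 0.242
q [ 0.19 -0.28  0.01  2.16 -0.1   0.83 -1.33]
tips: L mm 217.9 perp(+x/up) 13.2 y -123.7 axial F 0.53
tips [ 0.5046 -0.1004  0.208 ] target tips [ 0.5438 -0.101   0.1221]
turn units total [ 0.03 -0.05 -0.  ]
linear units total (after turn) [-0.026  0.01   3.147]
linear units (current axes) [-0.036  0.004  3.147]
force in tool axes [-0.11  0.93  0.56]
```

View pics/h3.png

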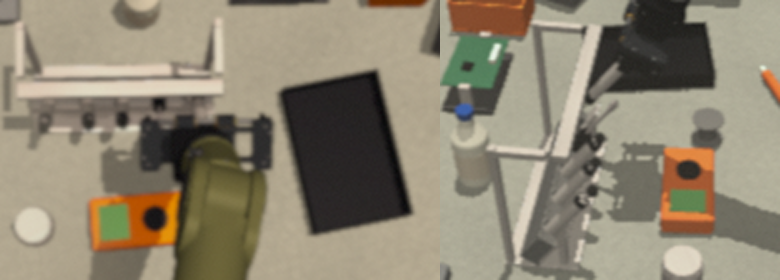

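The sucker is held clear above the rack. The driver and the other three suckers are undisturbed, and the tray lies to the right. I'm carrying it toward −y.

move_arm:
  deltas:
    - {"linear": [0, 0.3, 0], "turn": [0, 0, 0], "claw": 1}
    - {"linear": [0, 0.6, 0], "turn": [0, 0, 0], "claw": 1}
    - {"linear": [0, 0.7, 0], "turn": [0, 0, 0], "claw": 1}
    - {"linear": [0, 0.8, 0], "turn": [0, 0, 0], "claw": 1}
    - {"linear": [0, 0.8, 0], "turn": [0, 0, 0], "claw": 1}
    - {"linear": [0, 0.8, 0], "turn": [0, 0, 0], "claw": 1}
    - {"linear": [0, 0.8, 0], "turn": [0, 0, 0], "claw": 1}
    - {"linear": [0, 0.8, 0], "turn": [0, 0, 0], "claw": 1}
    - {"linear": [0, 0.8, 0], "turn": [0, 0, 0], "claw": 1}
    - {"linear": [0, 0.8, 0], "turn": [0, 0, 0], "claw": 1}
    - {"linear": [0, 0.8, 0], "turn": [0, 0, 0], "claw": 1}
    - {"linear": [0, 0.6, 0], "turn": [0, 0, 0], "claw": 1}
    - {"linear": [0, 0.3, 0], "turn": [0, 0, 0], "claw": 1}
    - {"linear": [0, 0, 0], "turn": [0, 0, 0], "claw": 1}

```text
time: 25.65
position: [0.4898, -0.3698, 0.225]
tool_rot: [3.063, -0.023, 0.676]
ft_force: [0.2, 0.5, -0.1]
grip_width: 0.245
```

```bash
cat > tray.py <<'E'
# tray.py tilt lateral_mm dz_mm : held-sucker placing pose; barrel leans 10 deg more than the tool
from ik import *
import plan
T,l,dz=map(float,sys.argv[1:4]); g=float(sys.argv[4]) if len(sys.argv)>4 else .144
ta=np.radians(8.9); F=Ro.from_euler("z",np.pi); R_=Rt(T,ta)*F; b=np.radians(T+10)
ga=Ro.from_euler("z",ta).apply([.085-g*np.sin(b),l/1e3,0])+[.495,-.36,.004+g*np.cos(b)+.011*np.sin(b)+dz/1e3]
plan.show(ga+R_.apply([0,0,.019]),R_)
st=plan.ctrl.get_state(); r=Ro.from_rotvec(st["tool_rot"]); G=st["position"]+r.apply([0,0,.003]); d=(r*Ro.from_euler("y",10*1,degrees=True)).apply([0,0,1]); print("nozzle est",(G+g*d).round(3),"axis",d.round(2))
rep("ik",ga-R_.apply([0,0,.003]),R_,st["joint_positions"])
E
python3 tray.py 50 -35 60
```

```text
t 25.65 pos [ 0.4898 -0.3698  0.225 ] F [ 0.2  0.5 -0.1] grip 0.245
q [ 0.34  0.03  0.44  1.89 -0.39  0.93 -0.62]
tips: L mm 217.0 perp(+x/up) 9.2 y -393.4 axial F 0.23
tips [ 0.4991 -0.37    0.2051] target tips [ 0.4756 -0.3985  0.1333]
turn units total [ 1.52  6.26 -1.94]
linear units total (after turn) [-2.738  0.87   0.76 ]
linear units (current axes) [-2.009  1.053  1.921]
force in tool axes [ 0.15 -0.49  0.2 ]
nozzle est [ 0.573 -0.371  0.104] axis [ 0.57 -0.01 -0.82]
ik [ 0.459 -0.401  0.147] q [ 0.68  0.22  0.46  2.09 -1.23  1.    0.5 ] err mm/deg 0.0 0.0
```

move_arm:
  deltas:
    - {"linear": [-0.1, 0, 0], "turn": [0.17, 0.7, -0.215], "claw": 1}
    - {"linear": [-0.1, 0, 0], "turn": [0.17, 0.7, -0.215], "claw": 1}
    - {"linear": [-0.1, 0, 0], "turn": [0.17, 0.7, -0.215], "claw": 1}
    - {"linear": [-0.1, 0, 0], "turn": [0.17, 0.7, -0.215], "claw": 1}
    - {"linear": [-0.1, 0, 0], "turn": [0.17, 0.7, -0.215], "claw": 1}
    - {"linear": [-0.1, 0, 0], "turn": [0.17, 0.7, -0.215], "claw": 1}
    - {"linear": [-0.1, 0, 0], "turn": [0.17, 0.7, -0.215], "claw": 1}
    - {"linear": [-0.1, 0, 0], "turn": [0.17, 0.7, -0.215], "claw": 1}
    - {"linear": [-0.1, 0, 0], "turn": [0.17, 0.7, -0.215], "claw": 1}
    - {"linear": [0, 0, 0], "turn": [0, 0, 0], "claw": 1}

```text
time: 26.48
position: [0.4676, -0.3674, 0.2074]
tool_rot: [-2.774, -0.217, -1.298]
ft_force: [-1.0, -0.0, -1.4]
grip_width: 0.242
```

```bash
python3 tray.py 50 -35 10
```

```text
t 26.4833 pos [ 0.4676 -0.3674  0.2074] F [-1.  -0.  -1.4] grip 0.242
q [ 0.5   0.06  0.57  2.11 -1.11  0.98  0.32]
tips: L mm 215.9 perp(+x/up) -9.7 y -388.2 axial F 0.53
tips [ 0.4842 -0.3647  0.1933] target tips [ 0.4756 -0.3985  0.0833]
turn units total [-0.07 -0.04 -0.03]
linear units total (after turn) [-3.101  1.064  2.003]
linear units (current axes) [-3.105  1.08   1.989]
force in tool axes [-1.72 -0.15  0.09]
nozzle est [ 0.593 -0.347  0.134] axis [ 0.86  0.14 -0.5 ]
ik [ 0.459 -0.401  0.097] q [ 0.62  0.33  0.53  2.12 -1.35  1.02  0.64] err mm/deg 0.0 0.0
```

move_arm:
  deltas:
    - {"linear": [-0.2, 0.08, 0.12], "turn": [0, 0, 0], "claw": 1}
    - {"linear": [-0.35, 0.12, 0.22], "turn": [0, 0, 0], "claw": 1}
    - {"linear": [-0.35, 0.12, 0.22], "turn": [0, 0, 0], "claw": 1}
    - {"linear": [-0.35, 0.12, 0.22], "turn": [0, 0, 0], "claw": 1}
    - {"linear": [-0.35, 0.12, 0.22], "turn": [0, 0, 0], "claw": 1}
    - {"linear": [-0.35, 0.12, 0.22], "turn": [0, 0, 0], "claw": 1}
    - {"linear": [-0.35, 0.12, 0.22], "turn": [0, 0, 0], "claw": 1}
    - {"linear": [-0.35, 0.12, 0.22], "turn": [0, 0, 0], "claw": 1}
    - {"linear": [-0.25, 0.08, 0.16], "turn": [0, 0, 0], "claw": 1}
    - {"linear": [-0.15, 0.05, 0.1], "turn": [0, 0, 0], "claw": 1}
    - {"linear": [0, 0, 0], "turn": [0, 0, 0], "claw": 1}
    - {"linear": [0, 0, 0], "turn": [0, 0, 0], "claw": 1}

```text
time: 27.48
position: [0.4608, -0.4012, 0.103]
tool_rot: [-2.774, -0.222, -1.301]
ft_force: [-0.6, -0.3, -0.6]
grip_width: 0.244
```

```bash
python3 tray.py 50 -35 0;python3 - <<'E'
from bench import cams
import cv2,numpy as np
d=cams.get_image("top")["image"][100:240,290:430,::-1]; e=cams.get_image("side")["image"][90:200,200:340,::-1]
cv2.imwrite("pics/h4.png",np.hstack([cv2.resize(d,(350,350),interpolation=cv2.INTER_CUBIC),cv2.resize(e,(445,350),interpolation=cv2.INTER_CUBIC)]))
E
```

```text
t 27.4833 pos [ 0.4608 -0.4012  0.103 ] F [-0.6 -0.3 -0.6] grip 0.244
q [ 0.59  0.33  0.56  2.11 -1.35  1.03  0.63]
tips: L mm 134.1 perp(+x/up) -74.8 y -422.1 axial F 0.15
tips [ 0.4775 -0.3985  0.0889] target tips [ 0.4756 -0.3985  0.0733]
turn units total [-0.07 -0.06  0.03]
linear units total (after turn) [-0.438 -0.013  0.285]
linear units (current axes) [-0.439 -0.012  0.283]
force in tool axes [-0.87  0.21 -0.11]
nozzle est [ 0.587 -0.381  0.03 ] axis [ 0.86  0.14 -0.5 ]
ik [ 0.459 -0.401  0.087] q [ 0.6   0.35  0.56  2.12 -1.38  1.02  0.67] err mm/deg 0.0 0.0
```

View pics/h4.png

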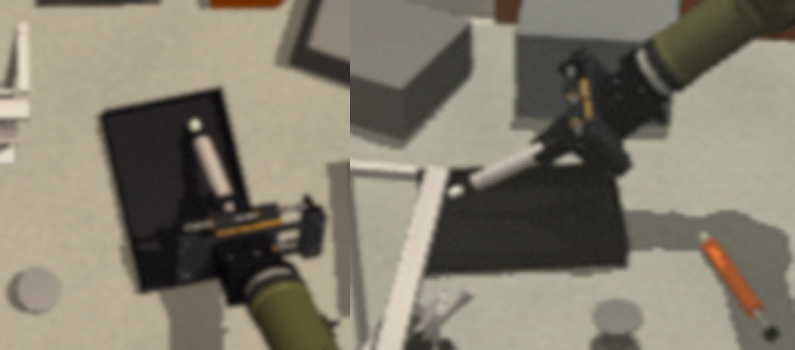

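The sucker is over the −y third of the tray, with its nozzle (top crop 195,125) inside the walls. I'll lower it with a little more tilt.

move_arm:
  deltas:
    - {"linear": [-0.1, 0, 0.06], "turn": [0, 0.5, 0], "claw": 1}
    - {"linear": [-0.1, 0, 0.06], "turn": [0, 0.5, 0], "claw": 1}
    - {"linear": [-0.15, 0, 0.1], "turn": [0, 0.5, 0], "claw": 1}
    - {"linear": [-0.2, 0, 0.13], "turn": [0, 0, 0], "claw": 1}
    - {"linear": [-0.2, 0, 0.13], "turn": [0, 0, 0], "claw": 1}
    - {"linear": [0, 0, 0], "turn": [0, 0, 0], "claw": 1}

```text
time: 28.08
position: [0.459, -0.401, 0.075]
tool_rot: [-2.697, -0.214, -1.438]
ft_force: [0.6, 1.2, -1.1]
grip_width: 0.242
```

```bash
python3 tray.py 56 -35 -5
```

```text
t 28.0833 pos [ 0.459 -0.401  0.075] F [ 0.6  1.2 -1.1] grip 0.242
q [ 0.69  0.43  0.51  2.14 -1.51  1.12  0.83]
tips: L mm 112.9 perp(+x/up) -90.2 y -421.7 axial F 1.23
tips [ 0.477  -0.3981  0.0628] target tips [ 0.47   -0.3993  0.057 ]
turn units total [-0.08 -0.04  0.01]
linear units total (after turn) [-0.29   0.001 -0.09 ]
linear units (current axes) [-0.29   0.001 -0.09 ]
force in tool axes [-0.43 -1.04  1.27]
nozzle est [ 0.591 -0.38   0.015] axis [ 0.9   0.15 -0.4 ]
ik [ 0.452 -0.402  0.069] q [ 0.7   0.44  0.51  2.15 -1.52  1.13  0.85] err mm/deg 0.0 0.0
```

move_arm:
  deltas:
    - {"linear": [-0.1, 0, 0.06], "turn": [0, 0, 0], "claw": 1}
    - {"linear": [-0.07, 0, 0.04], "turn": [0, 0, 0], "claw": 1}
    - {"linear": [0, 0, 0], "turn": [0, 0, 0], "claw": 1}
    - {"linear": [0, 0, 0], "turn": [0, 0, 0], "claw": 0.7}
    - {"linear": [0, 0, 0], "turn": [0, 0, 0], "claw": 0.6}
    - {"linear": [0, 0, 0], "turn": [0, 0, 0], "claw": 0.5}
    - {"linear": [0, 0, 0], "turn": [0, 0, 0], "claw": 0.5}
    - {"linear": [0, 0, 0], "turn": [0, 0, 0], "claw": 0.5}
    - {"linear": [0, 0, 0], "turn": [0, 0, 0], "claw": 0.5}
    - {"linear": [0.2, 0, -0.2], "turn": [0, 0, 0], "claw": 0.5}
    - {"linear": [0.4, 0, -0.4], "turn": [0, 0, 0], "claw": 0.5}
    - {"linear": [0.6, 0, -0.4], "turn": [0, 0, 0], "claw": 0.5}
    - {"linear": [0.6, 0, -0.4], "turn": [0, 0, 0], "claw": 0.5}
    - {"linear": [0.6, 0, -0.4], "turn": [0, 0, 0], "claw": 0.5}
    - {"linear": [0.6, 0, -0.4], "turn": [0, 0, 0], "claw": 0.5}
    - {"linear": [0, 0, 0], "turn": [0, 0, 0], "claw": 0.5}

```text
time: 29.42
position: [0.4548, -0.4047, 0.188]
tool_rot: [-2.697, -0.218, -1.453]
ft_force: [0.9, -0.7, 0.4]
grip_width: 0.497
```

```bash
python3 plan.py 124 220 22 1;python3 - <<'E'
from bench import cams
import cv2,numpy as np
d=cams.get_image("top")["image"][100:240,290:430,::-1]; e=cams.get_image("side")["image"][90:200,200:340,::-1]
cv2.imwrite("pics/h5.png",np.hstack([cv2.resize(d,(350,350),interpolation=cv2.INTER_CUBIC),cv2.resize(e,(445,350),interpolation=cv2.INTER_CUBIC)]))
E
```

```text
t 29.4167 pos [ 0.4548 -0.4047  0.188 ] F [ 0.9 -0.7  0.4] grip 0.497
q [ 0.65  0.2   0.55  2.1  -1.31  1.11  0.57]
tips: L mm 207.9 perp(+x/up) -28.6 y -425.5 axial F 0.19
tips [ 0.473  -0.4019  0.1759] target tips [0.4943 0.1475 0.2016]
turn units total [-1.5  -8.63  1.95]
linear units total (after turn) [  1.214 -18.418  -0.734]
linear units (current axes) [  3.192 -18.008   2.605]
force in tool axes [0.72 0.83 0.42]
```

View pics/h5.png

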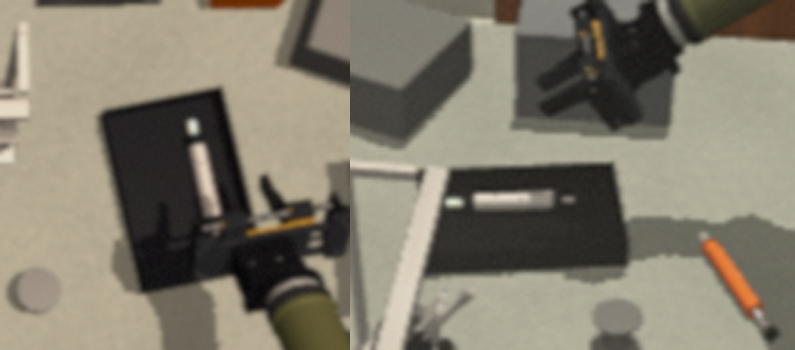

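Sucker 1 lies flat in the tray (side crop 515,200). I'm going back for the +124 one.

move_arm:
  deltas:
    - {"linear": [0, 0, 0], "turn": [-0.14, -0.8, 0.18], "claw": 0.5}
    - {"linear": [0, 0, 0], "turn": [-0.14, -0.8, 0.18], "claw": 0.5}
    - {"linear": [0, 0, 0], "turn": [-0.14, -0.8, 0.18], "claw": 0.5}
    - {"linear": [0, 0, 0], "turn": [-0.14, -0.8, 0.18], "claw": 0.5}
    - {"linear": [0, 0, 0], "turn": [-0.14, -0.8, 0.18], "claw": 0.5}
    - {"linear": [0, 0, 0], "turn": [-0.14, -0.8, 0.18], "claw": 0.5}
    - {"linear": [0, 0, 0], "turn": [-0.14, -0.8, 0.18], "claw": 0.5}
    - {"linear": [0, 0, 0], "turn": [-0.14, -0.8, 0.18], "claw": 0.5}
    - {"linear": [0, 0, 0], "turn": [-0.14, -0.8, 0.18], "claw": 0.5}
    - {"linear": [0, 0, 0], "turn": [-0.14, -0.8, 0.18], "claw": 0.5}
    - {"linear": [0, 0, 0], "turn": [-0.1, -0.6, 0.15], "claw": 0.5}
    - {"linear": [0.2, -0.2, -0.15], "turn": [0, 0, 0], "claw": 0.5}
    - {"linear": [0.3, -0.4, -0.2], "turn": [0, 0, 0], "claw": 0.5}
    - {"linear": [0.3, -0.5, -0.2], "turn": [0, 0, 0], "claw": 0.5}
    - {"linear": [0.3, -0.6, -0.2], "turn": [0, 0, 0], "claw": 0.5}
    - {"linear": [0, -0.7, 0], "turn": [0, 0, 0], "claw": 0.5}
    - {"linear": [0, -0.7, 0], "turn": [0, 0, 0], "claw": 0.5}
    - {"linear": [0, -0.5, 0], "turn": [0, 0, 0], "claw": 0.5}
    - {"linear": [0, 0, 0], "turn": [0, 0, 0], "claw": 0.5}

```text
time: 31.1
position: [0.4771, -0.2906, 0.2137]
tool_rot: [-3.079, 0.01, -0.587]
ft_force: [0.7, -0.0, -0.4]
grip_width: 0.501
```

```bash
python3 plan.py 124 212 22 1
```

```text
t 31.1 pos [ 0.4771 -0.2906  0.2137] F [ 0.7 -0.  -0.4] grip 0.501
q [ 0.22 -0.07  0.4   2.   -0.24  0.92 -0.83]
tips: L mm 215.7 perp(+x/up) -9.6 y -314.1 axial F 0.75
tips [ 0.4852 -0.2905  0.1932] target tips [0.4989 0.1474 0.1951]
turn units total [-0.14  0.11  0.03]
linear units total (after turn) [  0.302 -14.609   0.056]
linear units (current axes) [  0.334 -14.607   0.197]
force in tool axes [0.48 0.   0.66]
```

move_arm:
  deltas:
    - {"linear": [0.1, -0.3, 0], "turn": [-0.05, 0.04, 0], "claw": 0.5}
    - {"linear": [0.1, -0.6, 0], "turn": [-0.05, 0.04, 0], "claw": 0.5}
    - {"linear": [0.1, -0.8, 0], "turn": [-0.04, 0.03, 0], "claw": 0.5}
    - {"linear": [0, -0.8, 0], "turn": [0, 0, 0], "claw": 0.5}
    - {"linear": [0, -0.8, 0], "turn": [0, 0, 0], "claw": 0.5}
    - {"linear": [0, -0.8, 0], "turn": [0, 0, 0], "claw": 0.5}
    - {"linear": [0, -0.8, 0], "turn": [0, 0, 0], "claw": 0.5}
    - {"linear": [0, -0.8, 0], "turn": [0, 0, 0], "claw": 0.5}
    - {"linear": [0, -0.8, 0], "turn": [0, 0, 0], "claw": 0.5}
    - {"linear": [0, -0.8, 0], "turn": [0, 0, 0], "claw": 0.5}
    - {"linear": [0, -0.8, 0], "turn": [0, 0, 0], "claw": 0.5}
    - {"linear": [0, -0.8, 0], "turn": [0, 0, 0], "claw": 0.5}
    - {"linear": [0, -0.8, 0], "turn": [0, 0, 0], "claw": 0.5}
    - {"linear": [0, -0.8, 0], "turn": [0, 0, 0], "claw": 0.5}
    - {"linear": [0, -0.8, 0], "turn": [0, 0, 0], "claw": 0.5}
    - {"linear": [0, -0.8, 0], "turn": [0, 0, 0], "claw": 0.5}
    - {"linear": [0, -0.8, 0], "turn": [0, 0, 0], "claw": 0.5}
    - {"linear": [0, -0.5, 0], "turn": [0, 0, 0], "claw": 0.5}
    - {"linear": [0, 0, 0], "turn": [0, 0, 0], "claw": 0.5}

```text
time: 32.68
position: [0.4908, 0.1098, 0.2167]
tool_rot: [3.078, -0.013, 0.601]
ft_force: [0.4, 0.6, 0.1]
grip_width: 0.5
```

```bash
python3 plan.py 124 205 25 1
```

```text
t 32.6833 pos [0.4908 0.1098 0.2167] F [0.4 0.6 0.1] grip 0.5
q [ 0.02 -0.23 -0.34  2.13  0.07  0.87 -1.94]
tips: L mm 212.7 perp(+x/up) 0.2 y 86.3 axial F 0.18
tips [0.4991 0.1097 0.1963] target tips [0.5029 0.1474 0.1894]
turn units total [0.04 0.73 0.04]
linear units total (after turn) [-0.032 -1.256  0.259]
linear units (current axes) [-0.016 -1.257  0.257]
force in tool axes [ 0.37 -0.58  0.09]
```

move_arm:
  deltas:
    - {"linear": [0, -0.3, 0], "turn": [0.01, 0.24, 0.01], "claw": 0.5}
    - {"linear": [0, -0.4, 0], "turn": [0.01, 0.24, 0.01], "claw": 0.5}
    - {"linear": [0, -0.35, 0], "turn": [0.01, 0.24, 0.01], "claw": 0.5}
    - {"linear": [0, -0.2, 0.1], "turn": [0, 0, 0], "claw": 0.5}
    - {"linear": [0, 0, 0], "turn": [0, 0, 0], "claw": 0.5}
    - {"linear": [0, 0, 0], "turn": [0, 0, 0], "claw": 0.5}

```text
time: 33.18
position: [0.4929, 0.1433, 0.214]
tool_rot: [3.062, -0.023, 0.678]
ft_force: [0.2, -0.9, -0.7]
grip_width: 0.501
```

```bash
python3 plan.py 124 125 25 4
```

```text
t 33.1833 pos [0.4929 0.1433 0.214 ] F [ 0.2 -0.9 -0.7] grip 0.501
q [ 0.   -0.23 -0.41  2.14  0.12  0.82 -2.07]
tips: L mm 209.3 perp(+x/up) 1.1 y 119.7 axial F 0.64
tips [0.5021 0.1431 0.1941] target tips [0.5463 0.147  0.1221]
turn units total [ 0.05  0.01 -0.06]
linear units total (after turn) [ 0.319 -0.14   2.795]
linear units (current axes) [ 0.32  -0.151  2.795]
force in tool axes [-0.13  0.85  0.68]
```

move_arm:
  deltas:
    - {"linear": [0.02, -0.08, 0.1], "turn": [0.02, 0, -0.03], "claw": 0.5}
    - {"linear": [0.03, -0.08, 0.3], "turn": [0.02, 0, -0.03], "claw": 0.5}
    - {"linear": [0.04, 0, 0.35], "turn": [0, 0, 0], "claw": 0.5}
    - {"linear": [0.04, 0, 0.35], "turn": [0, 0, 0], "claw": 0.5}
    - {"linear": [0.04, 0, 0.35], "turn": [0, 0, 0], "claw": 0.5}
    - {"linear": [0.04, 0, 0.35], "turn": [0, 0, 0], "claw": 0.5}
    - {"linear": [0.04, 0, 0.35], "turn": [0, 0, 0], "claw": 0.5}
    - {"linear": [0.04, 0, 0.32], "turn": [0, 0, 0], "claw": 0.5}
    - {"linear": [0.03, 0, 0.25], "turn": [0, 0, 0], "claw": 0.5}
    - {"linear": [0, 0, 0.1], "turn": [0, 0, 0], "claw": 0.5}
    - {"linear": [0, 0, 0], "turn": [0, 0, 0], "claw": 0.5}
    - {"linear": [0, 0, 0], "turn": [0, 0, 0], "claw": 0.5}

```text
time: 34.18
position: [0.5375, 0.1488, 0.1422]
tool_rot: [3.064, -0.015, 0.681]
ft_force: [-0.4, -0.3, 0.3]
grip_width: 0.5
```

```bash
python3 plan.py 124 125 25 4
```

```text
t 34.1833 pos [0.5375 0.1488 0.1422] F [-0.4 -0.3  0.3] grip 0.5
q [ 0.03 -0.04 -0.45  2.14  0.27  0.65 -2.18]
tips: L mm 124.9 perp(+x/up) -3.5 y 125.7 axial F -0.53
tips [0.5468 0.1487 0.1222] target tips [0.5463 0.147  0.1221]
turn units total [-0.   -0.02  0.01]
linear units total (after turn) [-0.016  0.057 -0.002]
linear units (current axes) [-0.016  0.057 -0.002]
force in tool axes [-0.26  0.28 -0.49]
```

move_arm:
  deltas:
    - {"linear": [0, 0.05, 0], "turn": [0, 0, 0], "claw": 0.6}
    - {"linear": [0, 0, 0], "turn": [0, 0, 0], "claw": 1}
    - {"linear": [0, 0, 0], "turn": [0, 0, 0], "claw": 1}
    - {"linear": [0, 0, 0], "turn": [0, 0, 0], "claw": 1}
    - {"linear": [0, 0, 0], "turn": [0, 0, 0], "claw": 1}
    - {"linear": [0, 0, 0], "turn": [0, 0, 0], "claw": 1}
    - {"linear": [0, 0, 0], "turn": [0, 0, 0], "claw": 1}
    - {"linear": [-0.02, 0, -0.12], "turn": [0, 0, 0], "claw": 1}
    - {"linear": [-0.03, 0, -0.2], "turn": [0, 0, 0], "claw": 1}
    - {"linear": [-0.05, 0, -0.3], "turn": [0, 0, 0], "claw": 1}
    - {"linear": [-0.05, 0, -0.3], "turn": [0, 0, 0], "claw": 1}
    - {"linear": [-0.05, 0, -0.3], "turn": [0, 0, 0], "claw": 1}
    - {"linear": [-0.05, 0, -0.3], "turn": [0, 0, 0], "claw": 1}
    - {"linear": [-0.05, 0, -0.3], "turn": [0, 0, 0], "claw": 1}
    - {"linear": [-0.05, 0, -0.3], "turn": [0, 0, 0], "claw": 1}
    - {"linear": [-0.05, 0, -0.3], "turn": [0, 0, 0], "claw": 1}
    - {"linear": [0.1, 0, -0.22], "turn": [0, 0, 0], "claw": 1}
    - {"linear": [0.1, 0, -0.22], "turn": [0, 0, 0], "claw": 1}
    - {"linear": [0.1, 0, -0.22], "turn": [0, 0, 0], "claw": 1}
    - {"linear": [0, 0, 0], "turn": [0, 0, 0], "claw": 1}
  grip_force: 35

```text
time: 35.85
position: [0.4967, 0.148, 0.2268]
tool_rot: [3.064, -0.015, 0.686]
ft_force: [0.2, 0.4, -1.1]
grip_width: 0.241
```

```bash
cat > over.py <<'E'
from ik import *
import plan
F=Ro.from_euler("z",np.pi);R_=Rt(5,np.load("rack.npy")[2])*F; x=np.array([.47,float(sys.argv[1]),.36])
plan.show(x+R_.apply([0,0,.022]),R_); rep("ik",x,R_,plan.ctrl.get_state()["joint_positions"])
E
python3 over.py .147
```

```text
t 35.85 pos [0.4967 0.148  0.2268] F [ 0.2  0.4 -1.1] grip 0.241
q [ 0.   -0.23 -0.41  2.12  0.11  0.84 -2.06]
tips: L mm 217.6 perp(+x/up) 11.7 y 124.5 axial F 1.03
tips [0.5061 0.1479 0.2069] target tips [0.4719 0.147  0.3381]
turn units total [-0.01 -5.06  0.01]
linear units total (after turn) [-0.499  0.042 -4.499]
linear units (current axes) [ 1.089  0.038 -4.394]
force in tool axes [-0.26 -0.43  1.09]
ik [0.47  0.147 0.36 ] q [ 0.02 -0.1  -0.36  1.68 -0.01  1.47 -1.93] err mm/deg 0.0 0.0
```

move_arm:
  deltas:
    - {"linear": [0.1, 0, -0.2], "turn": [0, 0, 0], "claw": 1}
    - {"linear": [0.17, 0, -0.36], "turn": [0, 0, 0], "claw": 1}
    - {"linear": [0.17, 0, -0.4], "turn": [0, 0, 0], "claw": 1}
    - {"linear": [0.17, 0, -0.4], "turn": [0, -0.5, 0], "claw": 1}
    - {"linear": [0.15, 0, -0.4], "turn": [0, -0.8, 0], "claw": 1}
    - {"linear": [0.1, 0, -0.4], "turn": [0, -0.9, 0], "claw": 1}
    - {"linear": [0.0, 0, -0.4], "turn": [0, -0.9, 0], "claw": 1}
    - {"linear": [-0.05, 0, -0.45], "turn": [0, -0.9, 0], "claw": 1}
    - {"linear": [-0.1, 0, -0.45], "turn": [0, -0.8, 0], "claw": 1}
    - {"linear": [-0.1, 0, -0.5], "turn": [0, -0.3, 0], "claw": 1}
    - {"linear": [-0.1, 0, -0.5], "turn": [0, 0, 0], "claw": 1}
    - {"linear": [-0.1, 0, -0.4], "turn": [0, 0, 0], "claw": 1}
    - {"linear": [0, 0, 0], "turn": [0, 0, 0], "claw": 1}

```text
time: 36.93
position: [0.468, 0.1485, 0.3753]
tool_rot: [-3.138, 0.014, -0.134]
ft_force: [0.7, -0.3, -1.2]
grip_width: 0.24
```

```bash
python3 over.py -.3;python3 - <<'E'
from bench import cams
import cv2,numpy as np
d=cams.get_image("top")["image"][100:240,180:400,::-1]; e=cams.get_image("side")["image"][130:290,150:320,::-1]
cv2.imwrite("pics/h6.png",np.hstack([cv2.resize(d,(440,280),interpolation=cv2.INTER_CUBIC),cv2.resize(e,(300,280),interpolation=cv2.INTER_CUBIC)]))
E
```

```text
t 36.9333 pos [0.468  0.1485 0.3753] F [ 0.7 -0.3 -1.2] grip 0.24
q [-0.   -0.1  -0.35  1.66 -0.01  1.5  -1.93]
tips: L mm 358.3 perp(+x/up) 66.0 y 124.8 axial F 1.39
tips [0.4699 0.1485 0.3534] target tips [ 0.4719 -0.3     0.3381]
turn units total [-0.01  0.03  0.01]
linear units total (after turn) [ 0.175 14.949  0.528]
linear units (current axes) [ 0.161 14.95   0.513]
force in tool axes [0.58 0.29 1.27]
ik [ 0.47 -0.3   0.36] q [ 0.47  0.04  0.08  1.56 -0.05  1.47 -1.03] err mm/deg 0.0 0.0
```

View pics/h6.png

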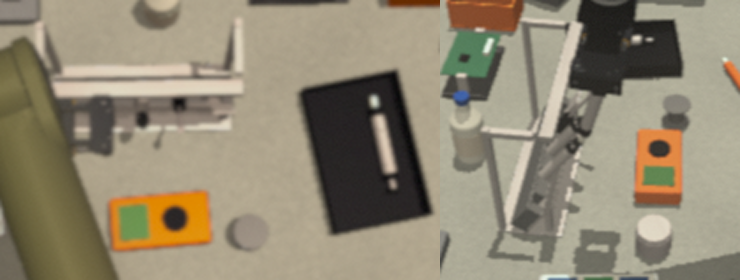

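The second sucker is held upright with the tip about z=0.23, clear above the rack. The first lies in the tray's −y half, and everything else is unmoved. Crossing now.

move_arm:
  deltas:
    - {"linear": [0, 0.3, 0], "turn": [0, 0, 0], "claw": 1}
    - {"linear": [0, 0.6, 0], "turn": [0, 0, 0], "claw": 1}
    - {"linear": [0, 0.8, 0], "turn": [0, 0, 0], "claw": 1}
    - {"linear": [0, 0.85, 0], "turn": [0, 0, 0], "claw": 1}
    - {"linear": [0, 0.85, 0], "turn": [0, 0, 0], "claw": 1}
    - {"linear": [0, 0.85, 0], "turn": [0, 0, 0], "claw": 1}
    - {"linear": [0, 0.85, 0], "turn": [0, 0, 0], "claw": 1}
    - {"linear": [0, 0.85, 0], "turn": [0, 0, 0], "claw": 1}
    - {"linear": [0, 0.85, 0], "turn": [0, 0, 0], "claw": 1}
    - {"linear": [0, 0.85, 0], "turn": [0, 0, 0], "claw": 1}
    - {"linear": [0, 0.85, 0], "turn": [0, 0, 0], "claw": 1}
    - {"linear": [0, 0.85, 0], "turn": [0, 0, 0], "claw": 1}
    - {"linear": [0, 0.85, 0], "turn": [0, 0, 0], "claw": 1}
    - {"linear": [0, 0.85, 0], "turn": [0, 0, 0], "claw": 1}
    - {"linear": [0, 0.85, 0], "turn": [0, 0, 0], "claw": 1}
    - {"linear": [0, 0.85, 0], "turn": [0, 0, 0], "claw": 1}
    - {"linear": [0, 0.85, 0], "turn": [0, 0, 0], "claw": 1}
    - {"linear": [0, 0.85, 0], "turn": [0, 0, 0], "claw": 1}
    - {"linear": [0, 0.5, 0], "turn": [0, 0, 0], "claw": 1}
    - {"linear": [0, 0, 0], "turn": [0, 0, 0], "claw": 1}

```text
time: 38.7
position: [0.4606, -0.3054, 0.3711]
tool_rot: [3.137, -0.026, 0.123]
ft_force: [-0.2, -1.2, -1.4]
grip_width: 0.241
```

```bash
python3 tray.py 50 30 60
```

```text
t 38.7 pos [ 0.4606 -0.3054  0.3711] F [-0.2 -1.2 -1.4] grip 0.241
q [ 0.37  0.03  0.2   1.54 -0.05  1.5  -1.02]
tips: L mm 356.5 perp(+x/up) 61.2 y -329.2 axial F 1.05
tips [ 0.4623 -0.3055  0.3491] target tips [ 0.4655 -0.3343  0.1333]
turn units total [ 1.18 11.35 -2.24]
linear units total (after turn) [-6.063  0.976  4.371]
linear units (current axes) [-0.956  1.044  7.403]
force in tool axes [-0.32  1.24  1.41]
nozzle est [ 0.497 -0.306  0.229] axis [ 0.25 -0.01 -0.97]
ik [ 0.449 -0.337  0.147] q [ 0.68  0.08  0.38  2.23 -1.21  0.91  0.48] err mm/deg 0.0 0.0
```

move_arm:
  deltas:
    - {"linear": [0, 0, 0.1], "turn": [0.085, 0.82, -0.16], "claw": 1}
    - {"linear": [0, 0, 0.2], "turn": [0.085, 0.82, -0.16], "claw": 1}
    - {"linear": [-0.05, 0, 0.2], "turn": [0.085, 0.82, -0.16], "claw": 1}
    - {"linear": [-0.05, 0, 0.2], "turn": [0.085, 0.82, -0.16], "claw": 1}
    - {"linear": [-0.1, 0, 0.2], "turn": [0.085, 0.82, -0.16], "claw": 1}
    - {"linear": [-0.1, 0, 0.2], "turn": [0.085, 0.82, -0.16], "claw": 1}
    - {"linear": [-0.1, 0, 0.2], "turn": [0.085, 0.82, -0.16], "claw": 1}
    - {"linear": [-0.15, 0, 0.15], "turn": [0.085, 0.82, -0.16], "claw": 1}
    - {"linear": [-0.15, 0, 0.15], "turn": [0.085, 0.82, -0.16], "claw": 1}
    - {"linear": [-0.15, 0, 0.15], "turn": [0.085, 0.82, -0.16], "claw": 1}
    - {"linear": [-0.15, 0, 0.15], "turn": [0.085, 0.82, -0.16], "claw": 1}
    - {"linear": [-0.15, 0, 0.15], "turn": [0.085, 0.82, -0.16], "claw": 1}
    - {"linear": [-0.15, 0, 0.15], "turn": [0.085, 0.82, -0.16], "claw": 1}
    - {"linear": [-0.15, 0, 0.15], "turn": [0.085, 0.82, -0.16], "claw": 1}
    - {"linear": [0, 0, 0], "turn": [0, 0, 0], "claw": 1}

```text
time: 39.95
position: [0.4537, -0.299, 0.2832]
tool_rot: [-2.767, -0.22, -1.306]
ft_force: [-0.5, 0.3, -2.3]
grip_width: 0.245
```

```bash
python3 tray.py 50 30 15
```

```text
t 39.95 pos [ 0.4537 -0.299   0.2832] F [-0.5  0.3 -2.3] grip 0.245
q [ 0.38 -0.23  0.55  2.17 -0.86  0.92 -0.  ]
tips: L mm 286.5 perp(+x/up) 22.0 y -319.9 axial F 1.62
tips [ 0.4705 -0.2962  0.2693] target tips [ 0.4655 -0.3343  0.0883]
turn units total [-0.12 -0.14 -0.01]
linear units total (after turn) [-4.844  1.223  3.602]
linear units (current axes) [-4.879  1.255  3.543]
force in tool axes [-2.06 -0.31  1.14]
nozzle est [ 0.58  -0.278  0.211] axis [ 0.86  0.14 -0.49]
ik [ 0.449 -0.337  0.102] q [ 0.53  0.19  0.55  2.26 -1.34  0.93  0.64] err mm/deg 0.0 0.0
```

move_arm:
  deltas:
    - {"linear": [-0.2, 0.1, 0.15], "turn": [-0.03, -0.03, 0], "claw": 1}
    - {"linear": [-0.4, 0.12, 0.3], "turn": [-0.03, -0.03, 0], "claw": 1}
    - {"linear": [-0.4, 0.12, 0.3], "turn": [-0.03, -0.03, 0], "claw": 1}
    - {"linear": [-0.45, 0.12, 0.32], "turn": [-0.03, -0.03, 0], "claw": 1}
    - {"linear": [-0.45, 0.12, 0.32], "turn": [0, 0, 0], "claw": 1}
    - {"linear": [-0.45, 0.12, 0.32], "turn": [0, 0, 0], "claw": 1}
    - {"linear": [-0.45, 0.12, 0.32], "turn": [0, 0, 0], "claw": 1}
    - {"linear": [-0.45, 0.12, 0.32], "turn": [0, 0, 0], "claw": 1}
    - {"linear": [-0.45, 0.1, 0.32], "turn": [0, 0, 0], "claw": 1}
    - {"linear": [-0.45, 0.1, 0.32], "turn": [0, 0, 0], "claw": 1}
    - {"linear": [-0.4, 0.1, 0.3], "turn": [0, 0, 0], "claw": 1}
    - {"linear": [-0.25, 0, 0.18], "turn": [0, 0, 0], "claw": 1}
    - {"linear": [-0.1, 0, 0.08], "turn": [0, 0, 0], "claw": 1}
    - {"linear": [0, 0, 0], "turn": [0, 0, 0], "claw": 1}

```text
time: 41.12
position: [0.4507, -0.3388, 0.1055]
tool_rot: [-2.781, -0.222, -1.3]
ft_force: [0.6, 1.0, -1.2]
grip_width: 0.247
```

```bash
python3 tray.py 56 30 -5
```

```text
t 41.1167 pos [ 0.4507 -0.3388  0.1055] F [ 0.6  1.  -1.2] grip 0.247
q [ 0.41  0.2   0.68  2.26 -1.36  0.96  0.64]
tips: L mm 142.3 perp(+x/up) -82.2 y -360.0 axial F 1.37
tips [ 0.4674 -0.3362  0.0914] target tips [ 0.4599 -0.3351  0.057 ]
turn units total [0.   1.48 0.06]
linear units total (after turn) [-1.162 -0.075  0.438]
linear units (current axes) [-1.11  -0.08   0.555]
force in tool axes [-0.46 -0.88  1.39]
nozzle est [ 0.576 -0.319  0.032] axis [ 0.86  0.13 -0.5 ]
ik [ 0.442 -0.338  0.069] q [ 0.56  0.35  0.59  2.29 -1.56  1.09  0.9 ] err mm/deg 0.0 0.0
```

move_arm:
  deltas:
    - {"linear": [-0.1, 0, 0.08], "turn": [0, 0.35, 0], "claw": 1}
    - {"linear": [-0.15, 0, 0.11], "turn": [0, 0.35, 0], "claw": 1}
    - {"linear": [-0.2, 0, 0.15], "turn": [0, 0, 0], "claw": 1}
    - {"linear": [-0.15, 0, 0.11], "turn": [0, 0, 0], "claw": 1}
    - {"linear": [-0.08, 0, 0.06], "turn": [0, 0, 0], "claw": 1}
    - {"linear": [0, 0, 0], "turn": [0, 0, 0], "claw": 1}

```text
time: 41.62
position: [0.4502, -0.3393, 0.0807]
tool_rot: [-2.745, -0.219, -1.369]
ft_force: [0.1, 0.3, -1.2]
grip_width: 0.245
```

```bash
python3 tray.py 53 30 -5 | egrep "nozz|pos|units|^q"
```

```text
t 41.6167 pos [ 0.4502 -0.3393  0.0807] F [ 0.1  0.3 -1.2] grip 0.245
q [ 0.47  0.3   0.65  2.28 -1.49  1.03  0.8 ]
turn units total [0.02 0.   0.06]
linear units total (after turn) [-0.221 -0.087 -0.029]
linear units (current axes) [-0.22  -0.088 -0.029]
nozzle est [ 0.579 -0.319  0.014] axis [ 0.88  0.14 -0.45]
```

move_arm:
  deltas:
    - {"linear": [-0.07, 0, 0.05], "turn": [0, 0, 0], "claw": 1}
    - {"linear": [-0.05, 0, 0.03], "turn": [0, 0, 0], "claw": 1}
    - {"linear": [0, 0, 0], "turn": [0, 0, 0], "claw": 1}
    - {"linear": [0, 0, 0], "turn": [0, 0, 0], "claw": 0.7}
    - {"linear": [0, 0, 0], "turn": [0, 0, 0], "claw": 0.6}
    - {"linear": [0, 0, 0], "turn": [0, 0, 0], "claw": 0.5}
    - {"linear": [0, 0, 0], "turn": [0, 0, 0], "claw": 0.5}
    - {"linear": [0, 0, 0], "turn": [0, 0, 0], "claw": 0.5}
    - {"linear": [0, 0, 0], "turn": [0, 0, 0], "claw": 0.5}
    - {"linear": [0.2, 0, -0.15], "turn": [0, 0, 0], "claw": 0.5}
    - {"linear": [0.4, 0, -0.3], "turn": [0, 0, 0], "claw": 0.5}
    - {"linear": [0.5, 0, -0.4], "turn": [0, 0, 0], "claw": 0.5}
    - {"linear": [0.5, 0, -0.4], "turn": [0, -0.5, 0], "claw": 0.5}
    - {"linear": [0.5, 0, -0.4], "turn": [0, -0.8, 0], "claw": 0.5}
    - {"linear": [0.5, 0, -0.4], "turn": [0, -0.8, 0], "claw": 0.5}
    - {"linear": [0, 0, 0], "turn": [0, -0.8, 0], "claw": 0.5}
    - {"linear": [0, 0, 0], "turn": [0, -0.8, 0], "claw": 0.5}
    - {"linear": [0, 0.3, 0], "turn": [0, -0.8, 0], "claw": 0.5}
    - {"linear": [0, 0.6, 0], "turn": [0, 0, 0], "claw": 0.5}
    - {"linear": [0, 0.6, 0], "turn": [0, 0, 0], "claw": 0.5}

```text
time: 43.28
position: [0.4583, -0.3832, 0.1783]
tool_rot: [-2.946, -0.238, -0.934]
ft_force: [0.1, -0.8, 0.2]
grip_width: 0.501
```

move_arm:
  deltas:
    - {"linear": [0, 0.6, 0], "turn": [0, 0, 0], "claw": 0.5}
    - {"linear": [0, 0.6, 0], "turn": [0, 0, 0], "claw": 0.5}
    - {"linear": [0, 0.6, 0], "turn": [0, 0, 0], "claw": 0.5}
    - {"linear": [0, 0.6, 0], "turn": [0, 0, 0], "claw": 0.5}
    - {"linear": [0, 0.6, 0], "turn": [0, 0, 0], "claw": 0.5}
    - {"linear": [0, 0.3, 0], "turn": [0, 0, 0], "claw": 0.5}
    - {"linear": [0, 0, 0], "turn": [0, 0, 0], "claw": 0.5}
    - {"linear": [0, 0, 0], "turn": [0, 0, 0], "claw": 0.5}

```text
time: 43.95
position: [0.472, -0.4812, 0.1767]
tool_rot: [-2.947, -0.232, -0.93]
ft_force: [-0.0, 0.6, -0.1]
grip_width: 0.501
```

```bash
python3 - <<'E'
from bench import cams,ctrl
import cv2,numpy as np
d=cams.get_image("top")["image"][110:240,185:405,::-1]; e=cams.get_image("side")["image"][130:270,170:300,::-1]
cv2.imwrite("pics/h7.png",np.hstack([cv2.resize(d,(500,295),interpolation=cv2.INTER_CUBIC),cv2.resize(e,(274,295),interpolation=cv2.INTER_CUBIC)]))
print(ctrl.get_state()["joint_positions"].round(2))
E
```

```text
[ 0.46  0.32  0.67  1.8  -0.92  1.07  0.14]
```

View pics/h7.png

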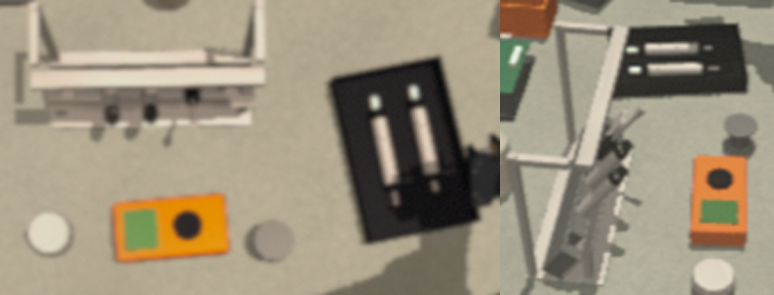

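Both stuck suckers lie flat in the tray (385,150 and 425,140). The two sound ones (112,112 and 150,112) and the driver still stand in the rack, and the bystanders haven't moved. Handing in.

```bash
python3 -c "
from bench import ctrl
print(ctrl.close_job())"
```

```text
the job is handed in; nothing more can be done
None
```

I tried all four plungers, left the two sound suckers in the rack with their plungers home, and laid the two that stick in the black tray. I handed the job in at about 44 s; it reports no verdict.

| Pocket (y) | Result | Force reading at the stop | Where it is now |
|---|---|---|---|
| +62 mm | goes fully home | about 10 N | in the rack, plunger home |
| 0 mm | goes fully home | about 12 N | in the rack, plunger home |
| +124 mm | sticks about 17 mm in | about 17 N | flat in the tray |
| −124 mm | sticks about 23 mm in | about 15 N | flat in the tray |

- **Force:** no push reading went above 17 N, against the 40 N limit. I only get a reading at the end of each push step, so I did not see brief peaks in between.
- **Final picture:** both rejects lie inside the tray walls. The two sound suckers and the nut driver still stand in the rack, and the meter, tin and spool are where they were. The last crop does not show the organiser or all of the cleaner bottle. The arm finished clear of everything.
- **What went wrong:** on the first retraction, joint 2 reached its limit, reading −0.301 rad against −0.3. The fingertips then came off course near the +62 mm knob, with about 1 N on the wrist and nothing seen to move. I leaned the tool less after that and it did not happen again. I can't tell whether that reading counts as passing the joint's range.

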